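# Two spice jars back into a crowded spice tray

## Task

Put the two spice jars that stand at the front of the worktop among the pepper mill, the egg timer and the tomato, one orange-capped and one red-capped, back into the wooden spice tray, so that all five jars stand upright in its one row with their feet on its floor. The jars already there stand too spread out to leave a place: slide them aside gently, without lifting them out or knocking glass against glass, and leave the tray, the pepper mill, the egg timer and the tomato where they are.

Things in the scene. Friction and masses are not known exactly. Their poses are not given: they have to be found in the camera images.
- tray: Loose open wooden tray, 0.8 kg, for one row of five spice jars. Outside 66 x 261 mm, inside 50 mm (along its x) x 245 mm (along its y, the direction of the row); all walls 8 mm thick. Side walls are 32 mm high over all; end boards are 66 mm high, with hand-holds. The origin is the centre of its underside; the inner floor is 8 mm above it. z up
- racked_1_centre (a point): one of the three red-capped jars that stand in the tray, loosely spread along the row: glass spice jar, 45 mm across and 106 mm tall, 0.11 kg, upright. The glass body is 42 mm across; the screwed-on cap, 44.6 mm across, is the top 21 mm. This point is its centre: on its axis, half-way up (53 mm above its foot); z runs up the jar
- racked_2_centre (a point): another of the three in the tray: same size and kind of point. Held by its cap, it can swing about the grip: slid with its full weight on the floor, its foot drags some 10 mm behind; pushed by its cap, a free jar tips
- racked_3_centre (a point): another of the three in the tray: same size and kind of point. Held by its cap, it can swing about the grip: slid with its full weight on the floor, its foot drags some 10 mm behind; pushed by its cap, a free jar tips
- red_jar_centre (a point): the red-capped jar that stands outside the tray, at the front of the worktop: glass spice jar, 45 mm across and 106 mm tall, 0.11 kg, upright. The glass body is 42 mm across; the screwed-on cap, 44.6 mm across, is the top 21 mm. This point is its centre: on its axis, half-way up (53 mm above its foot); z runs up the jar
- orange_jar_centre (a point): the orange-capped jar that stands outside the tray, at the front of the worktop: same size and kind of point
- mill_centre (a point): bystander: wooden pepper mill, 58 mm across, 165 mm tall, upright; its centre, half-way up
- egg_timer_centre (a point): bystander: egg timer with an orange top, 58 mm across, 57 mm tall; its centre
- tomato_centre (a point): bystander: red tomato, 65 mm across, 71 mm tall with its stalk; its centre
Things that resemble listed ones, but are neither listed nor needed, are in the scene too. What is shaped like the part that bears red_jar_centre but blue is not meant.

How it is judged:
At the end, for the whole second after the job is handed in: All five spice jars stand in the tray's row with their feet on its floor (centre 56 to 66 mm above the tray's underside, within 12 mm of its long centre line and 110 mm of its middle along the row), upright within 0.09 rad, at rest; the tray is level and within 25 mm of where it was (x of racked_1_centre in the frame of tray between -0.012 and 0.012 m and y of racked_1_centre in the frame of tray between -0.11 and 0.11 m and z of racked_1_centre in the frame of tray between 0.056 and 0.066 m and angle between each of racked_1_centre, racked_2_centre, racked_3_centre, red_jar_centre, orange_jar_centre's own z axis and vertical below 0.09 rad and linear speed of each of racked_1, racked_2, racked_3, red_jar, orange_jar below 0.02 m/s and x of racked_2_centre in the frame of tray between -0.012 and 0.012 m and y of racked_2_centre in the frame of tray between -0.11 and 0.11 m and z of racked_2_centre in the frame of tray between 0.056 and 0.066 m and x of racked_3_centre in the frame of tray between -0.012 and 0.012 m and y of racked_3_centre in the frame of tray between -0.11 and 0.11 m and z of racked_3_centre in the frame of tray between 0.056 and 0.066 m and x of red_jar_centre in the frame of tray between -0.012 and 0.012 m and y of red_jar_centre in the frame of tray between -0.11 and 0.11 m and z of red_jar_centre in the frame of tray between 0.056 and 0.066 m and x of orange_jar_centre in the frame of tray between -0.012 and 0.012 m and y of orange_jar_centre in the frame of tray between -0.11 and 0.11 m and z of orange_jar_centre in the frame of tray between 0.056 and 0.066 m and distance of tray from where it was at the start of the episode below 0.025 m and angle between tray's own z axis and vertical below 0.05 rad); the robot touches nothing.
It fails at once if a jar that stood in the tray is lifted out or knocked over (raised more than 20 mm or tilted more than 0.5 rad), or one on its way in is knocked over (tilted more than 0.9 rad) (height (world z) of any of racked_1_centre, racked_2_centre, racked_3_centre above 0.081 m or angle between any of racked_1_centre, racked_2_centre, racked_3_centre's own z axis and vertical above 0.5 rad or angle between any of red_jar_centre, orange_jar_centre's own z axis and vertical above 0.9 rad).
It fails at once if glass is knocked hard against glass (more than 30 N between two jars) (contact force between racked_1 and racked_2 above 30 N or contact force between any of racked_1, racked_2 and racked_3 above 30 N or contact force between any of racked_1, racked_2, racked_3 and red_jar above 30 N or contact force between any of racked_1, racked_2, racked_3, red_jar and orange_jar above 30 N).
It fails at once if a jar is rammed against the tray (more than 40 N) (contact force between any of racked_1, racked_2, racked_3, red_jar, orange_jar and tray above 40 N).
It fails at once if the tray is shoved about (more than 30 mm) (distance of tray from where it was at the start of the episode above 0.03 m).
It fails at once if the mill, the egg timer or the tomato is pushed more than 30 mm or tipped over (distance of any of mill_centre, egg_timer_centre, tomato_centre from where it was at the start of the episode above 0.03 m or angle between any of mill_centre, egg_timer_centre's own z axis and vertical above 0.5 rad).
It also fails if it takes over 67 s, if anything falls off the work surface, if the arm or the gripper's body presses on something with over 40 N, if the wrist force passes 120 N, or if a joint passes its speed limit or range.

## Robot

A 7-joint arm with a two-finger parallel gripper is mounted at the origin on a cart in front of the work surface, level with it; the furniture and walls round the work are solid. World frame = base frame: x ahead of the robot, y to its left, z up, the work surface at z = 0. Lengths are in m, angles in rad, forces in N, time in s.
With the tool pointing down it reaches from about 0.4 to 0.85 m from the base axis. Payload 10.4 kg.
Tool frame: the origin (TCP) lies at the very end of the fingers, on their centre line; the grasp point (between the pads) lies 19 mm behind it (manip.tcp_to_grasp is the distance from the TCP to the grasp point, in m); x points along the fingers, y is the direction in which the jaws open and shut, and the axes are right-handed (so a half turn about x gives the same grasp; the last joint's range is limited). The gripper opens to 85 mm and grips with 20 to 120 N. Pads are 22 mm wide; open, the fingers measure 114 mm over their backs; the gripper's body (76 mm by 85 mm) begins 54 mm behind the grasp point. The pads swing forward as they close: fully open they stand 13 mm farther back than shut.
Start: joints at [1.087, 0.332, -0.065, 1.46, 0.022, 1.35, -0.088], TCP at [0.278, -0.56, 0.231] pointing down, gripper open.
Joint ranges: [-2.6, 2.6], [-0.5, 2.12], [-1.47, 1.34], [0.16, 2.42], [-1.27, 4.41], [0.06, 2.06], [-2.6, 2.6]. Speed limits (rad/s): [2.22, 2.22, 2.79, 2.79, 3.14, 3.14, 3.14].

## Interface

Orientations are given as a unit quaternion [x, y, z, w].
In Python, from workcell import manip, cams, hand_in gives the robot as it stands.
- The arm moves only by the shell command python3 -m handwheel 'ROWS' [FORCE]. ROWS is text: rows parted by semicolons, each of 7 numbers parted by spaces: the shift along the tool's x, y, z in mm, then the turn, a rotation vector about the tool's x, y, z in rad, then the finger opening in mm, from 0 to 85.4. A call has 1 to 8 rows; each row shifts and turns the commanded pose from where the row before left it, along the tool's axes as they then stand; what a row does not reach is not made up. A row lasts 1/10 s, in which the tool goes at most 50 mm and 8.59 degrees, less where a joint would pass 70% of its speed; a pose out of reach is approached as far as the arm can. A call with a gripper value outside its range is refused whole. The fingers move at their own pace and stop on an object; FORCE is the grip in N (left out, the last holds). Time passes only in rows, so rows that do not move let the fingers close. It gives the time, the measured TCP pose, the force and the opening at its end, in the units of the state.
- manip.get_obs(): the state, without advancing time (a new reading comes with each control period).
- cams.camera(name): name is "scene" or "top"; returns a dict with "color" (420x560x3 uint8, blue, green, red), "depth" (420x560 float32, m along the optical axis (not along the pixel's ray), 0 where there is no reading), "camera_matrix" (3x3 intrinsics, pixels), "origin" and "attitude" of the camera in the world. Camera axes: x right, y down, z forward; pixel columns grow to the right and rows downward; lengths in m; the calibration is good to about 2 mm. A picture is of the moment at which its call begins.
- hand_in(): hands the job in, once; it reports no verdict.
Trained networks look in the newest picture that a camera, given by its name, has taken for a name from the list of things; names that differ only in an ending like _2 or _b are one class to them, and where a whole thing is asked for, a point or a joint stands for the part that bears it (a point fixed in the world has none). Each returns a list of dicts, best first, with "conf" (0 to 1); they miss things now and then, are a little off and sometimes report something else, mostly with a low value. They report only what shows in the picture. A call takes as long as a camera call. They do not tell look-alikes from the thing itself.
- cams.recognise(camera, thing): "box" ([left, top, width, height] in pixels, round what is visible of it).
- cams.outline_of(camera, thing): "region" (420x560 bool, what is visible of it) and "box" ([left, top, width, height] in pixels, round what is visible of it).
The state is a dict: "clock": time; "joint_pos": joint angles; "joint_velocities": joint speeds; "tau": joint torques, N m; "position": TCP position; "ee_rot": TCP orientation; "ft_force": force on the tool from outside, world axes, zero at the start; "torque": the same for the moment, N m; "grip_width": opening from 0.0 (shut) to 1.0 (fully open).
Only numpy, scipy, OpenCV 4.12 (cv2) and the standard library are available. Lean on these libraries where they do the work, as an engineer would, in place of code of your own. Each camera call takes 0.05 s, during which the arm holds its last target.

## Working session

There is one attempt and no reset: what is moved stays moved. The work goes in short steps, Python scripts to look and compute and a shell command to move; the robot and the scene stay as the last step left them, time stands still between calls to the robot, and variables do not carry over. Pictures are saved under pics/ and viewed, and the job is handed in when it is done.

```bash
mkdir -p pics; ls
python3 - <<'E'
from workcell import manip, cams
import cv2
o=manip.get_obs();print({k:o[k] for k in('clock','position','ee_rot','grip_width','ft_force')})
for n in('scene','top'):
    c=cams.camera(n);cv2.imwrite(f'pics/{n}0.png',c['color']);print(n,c['camera_matrix'],c['origin'],c['attitude'])
E
```

```text
pics
{'clock': 0.0, 'position': array([ 0.27773496, -0.55947451,  0.23049572]), 'ee_rot': array([-0.68827949, -0.16198199,  0.68855925, -0.16099482]), 'grip_width': 1.0010215350009612, 'ft_force': array([ 0.37379407,  0.73461721, -0.74818032])}
scene [[432.29700491   0.         275.61855989]
 [  0.         432.29700491 220.6258641 ]
 [  0.           0.           1.        ]] [0.07942682 0.64570822 0.65446721] [-0.21916201  0.85187648 -0.45729539  0.13097862]
top [[402.45386647   0.         273.40914312]
 [  0.         402.45386647 206.61233066]
 [  0.           0.           1.        ]] [ 0.40898914 -0.12190718  1.01300209] [-0.70110745  0.71067321 -0.03697194  0.04500009]
```

View pics/scene0.png

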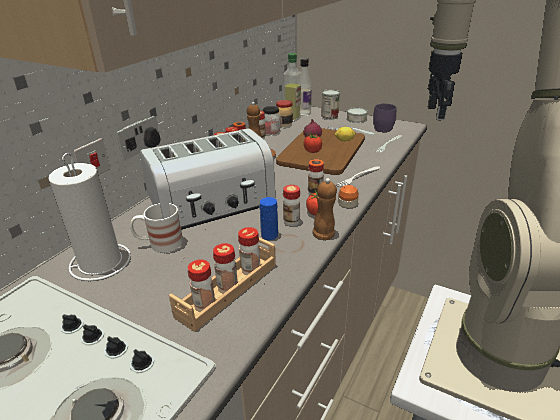

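View pics/top0.png

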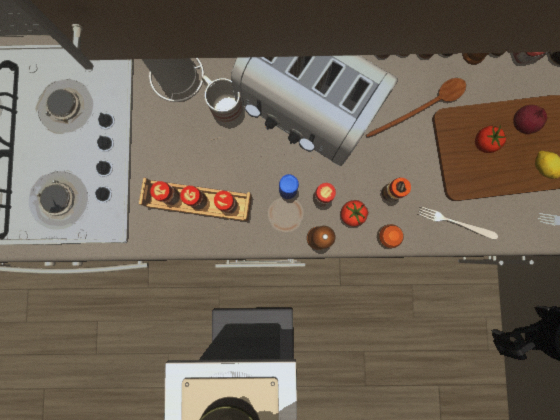

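The scene picture shows the tray at about (225,283) with three red caps, and in front of the toaster a blue look-alike and two jars. In the top picture the tray is at (195,198), the blue one at (289,187), the red-capped jar at (326,193), the orange-capped jar at (400,188), the mill at (321,237), the tomato at (355,213) and the egg timer at (391,236). Another tomato lies on the board at (491,139).

Next I'll measure these and enlarge the crop.

```bash
cat > h.py <<'E'
import numpy as np, cv2
from scipy.spatial.transform import Rotation as R
from workcell import manip, cams
def cloud(c):
    K=c['camera_matrix'];d=c['depth'];v,u=np.mgrid[:420,:560]
    p=np.stack([(u-K[0,2])/K[0,0]*d,(v-K[1,2])/K[1,1]*d,d],-1)
    P=p@R.from_quat(c['attitude']).as_matrix().T+c['origin'];P[d==0]=np.nan
    return P
def tool():
    o=manip.get_obs();r=R.from_quat(o['ee_rot']).as_matrix();return o,r
def caps(c,P,zlo=.095,zhi=.13,boxes=None):
    # fit circle to points of a cap top in pixel box
    out=[]
    for (u0,v0,u1,v1) in boxes:
        q=P[v0:v1,u0:u1].reshape(-1,3);q=q[(q[:,2]>zlo)&(q[:,2]<zhi)]
        if len(q)<10: out.append(None);continue
        zt=np.percentile(q[:,2],80);q=q[abs(q[:,2]-zt)<.006]
        (x,y),r=cv2.minEnclosingCircle(q[:,:2].astype(np.float32))
        out.append((q.mean(0).round(4),round(x,4),round(y,4),round(r,4),round(zt,4),len(q)))
    return out
E
python3 - <<'E'
from h import *
c=cams.camera('top');P=cloud(c)
B=dict(r1=(145,175,175,207),r2=(178,180,203,211),r3=(212,187,239,217),red=(313,180,340,207),orange=(385,174,415,203),blue=(275,172,303,200))
for k,b in zip(B,caps(c,P,.07,.14,B.values())):print(k,b)
for k,b in dict(mill=(305,222,338,254),tom=(338,196,372,230),egg=(376,222,408,250)).items():
    q=P[b[1]:b[3],b[0]:b[2]].reshape(-1,3);q=q[q[:,2]>.03];print(k,q.min(0).round(3),q.max(0).round(3))
# tray
q=P[170:230,130:260].reshape(-1,3);print('floor',np.nanmedian(P[240:250,150:250,2]))
for n,lo,hi in(('side',.022,.042),('end',.052,.075)):
    s=q[(q[:,2]>lo)&(q[:,2]<hi)];print(n,len(s),cv2.minAreaRect((s[:,:2]*1000).astype(np.float32)))
s=P[170:230,130:260,2]
for v in range(174,224,3): print(v,' '.join('%3.0f'%(1000*x) for x in s[v-170,8:124:4]))
cv2.imwrite('pics/crop1.png',cv2.resize(c['color'][160:260,260:430],None,fx=4.5,fy=4.5,interpolation=2))
cv2.imwrite('pics/crop2.png',cv2.resize(c['color'][165:235,130:260],None,fx=6,fy=6,interpolation=2))
E
```

```text
r1 (array([0.5552, 0.145 , 0.1131]), 0.5561, 0.1457, 0.0225, np.float64(0.1141), 297)
r2 (array([0.5437, 0.0768, 0.1132]), 0.5438, 0.0774, 0.0225, np.float64(0.1141), 296)
r3 (array([0.531 , 0.0014, 0.1134]), 0.5318, 0.0016, 0.0222, np.float64(0.1146), 294)
red (array([ 0.5472, -0.2316,  0.1056]), 0.5473, -0.2317, 0.0219, np.float64(0.1068), 286)
orange (array([ 0.5565, -0.4025,  0.1057]), 0.5567, -0.403, 0.0222, np.float64(0.1069), 292)
blue (array([ 0.5679, -0.1474,  0.1058]), 0.5685, -0.1477, 0.0222, np.float64(0.1071), 284)
mill [ 0.419 -0.243  0.033] [ 0.471 -0.194  0.166]
tom [ 0.475 -0.337  0.03 ] [ 0.536 -0.276  0.07 ]
egg [ 0.421 -0.421  0.03 ] [ 0.477 -0.368  0.059]
floor -0.0009621709914846566
side 765 ((543.5499267578125, 76.69233703613281), (260.2450256347656, 66.4708480834961), 81.06916809082031)
end 361 ((543.131591796875, 77.61328887939453), (261.2820739746094, 64.91407775878906), 81.18049621582031)
174  -3  -3   1  -1  -4  -1   1  -2   3   1  -2  -2  -1   3   5  -3  -2   1   1  -1  -3   0   1  -1   0  -3   2  -0  -2
177  -0  -4  -2  -6   0   1  -4  -0  -1  -3  -3  -3
[... 1168 characters left out ...]
  27  24  32  32  31  30   5  10   9   6  66  51  32   7   6   7 114 115 114 102  60   7  10  64  -2
210  -1  -0  -2  -2  -2  -2  -1  -5   0  21  31  30  28  33  29  27   6   7  10   7   9 102  97  73  31   7   8  64   1
213   0  -2  -2  -2  -5   1   1   1  -0  -1   0   2  -5  -3  17  29  32  33  29  32  27   9  24  21   4  10  10  62  -0
216   0  -1   1   1  -1  -0   2  -2  -0   2  -2  -1  -2  -1   2  -2  -2   0  -2   9  27  29  28  29  29  32  10  64  -1
219  -1   1   0  -0  -4   1  -1  -2  -1  -4  -3  -3   2   0  -3  -1   2   0  -1  -2  -2   2   1   4   9  26  31  54   2
222  -2  -2   0   0  -2  -3   1   1   0   2  -1  -0  -2  -1  -1  -3  -1  -1  -2  -1  -2  -2   0   1  -0  -1  -4   1   1
```

Run:
```python
from h import *
c=cams.camera('scene');P=cloud(c)
cv2.imwrite('pics/crop3.png',cv2.resize(c['color'][150:330,160:370],None,fx=3.3,fy=3.3,interpolation=2))
```

```text
(no output)
```

View pics/crop1.png

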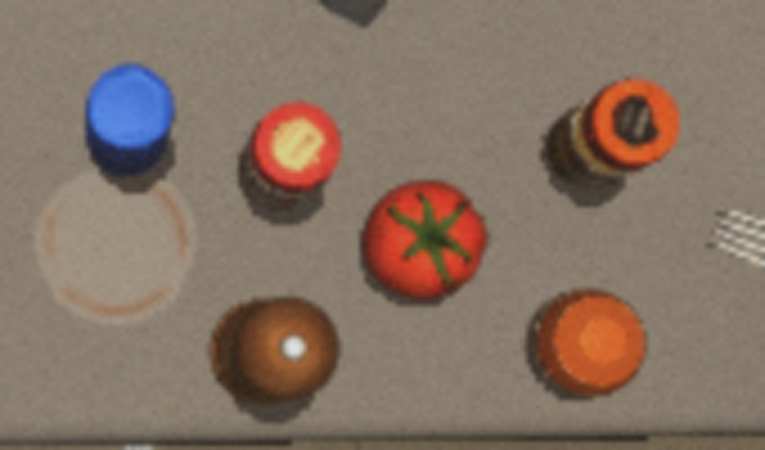

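View pics/crop2.png

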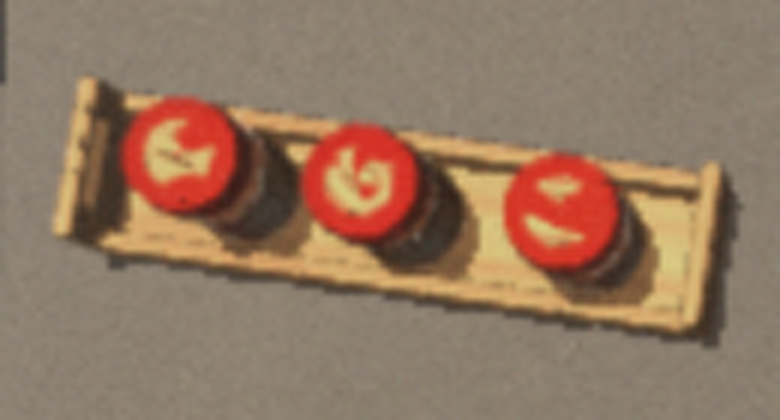

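View pics/crop3.png

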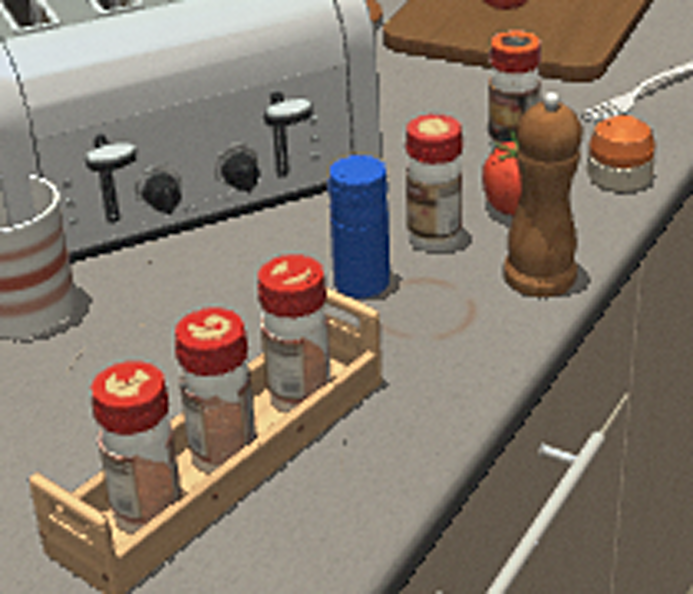

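The crops confirm it: red at (326,193) and orange at (400,188) are the two jars meant. The blue one at (289,187) is the look-alike. In the tray's row coordinates the jars stand at about +70, 0 and -76 mm, so sliding the outer two to about ±98 mm opens places at ±49 mm.

```bash
cat >> h.py <<'E'
TC=np.array([.5433,.0772]);e=np.array([.156,.988]);e/=np.linalg.norm(e);n=np.array([e[1],-e[0]])  # row dir, tray x
def row(p): d=np.array(p)[:2]-TC; return d@n*1000,d@e*1000
def world(s,t=0): return TC+e*s+n*t
def go(x,y,z,jaw=None):
    o,r=tool();d=r.T@(np.array([x,y,z])-o['position'])*1000
    print('t',round(o['clock'],2),'pos',o['position'].round(4),'g',round(o['grip_width'],3),'F',o['ft_force'].round(1))
    print('shift mm',d.round(1))
    if jaw is not None:
        j=np.array([jaw[0],jaw[1],0]);
        # desired: x down, y = jaw (either sign)
        best=None
        for s in(1,-1):
            yx=s*j;D=np.stack([[0,0,-1],yx,np.cross([0,0,-1],yx)],1)
            w=R.from_matrix(r.T@D).as_rotvec()
            if best is None or np.linalg.norm(w)<np.linalg.norm(best):best=w;bd=D
        print('turn',best.round(4),'shift after turn',(bd.T@r@d).round(1))
    return
E
python3 - <<'E'
from h import *
print(tool()[1].round(3))
c=cams.camera('top');P=cloud(c)
B=dict(r1=(145,175,175,207),r2=(178,180,203,211),r3=(212,187,239,217))
for b in caps(c,P,.07,.14,B.values()):print(np.round(row(b[1:3]),1))
# things near red
for nm,(x,y) in dict(red=(.547,-.232),orange=(.5567,-.403)).items():
    d=np.hypot(P[...,0]-x,P[...,1]-y);m=(d<.12)&(d>.03)&(P[...,2]>.03);
    a=np.degrees(np.arctan2(P[...,1]-y,P[...,0]-x))
    for k in range(-180,180,30):
        mm=m&(a>=k)&(a<k+30)
        if mm.any():print(nm,k,'dmin %.3f zmax %.3f'%(d[mm].min(),P[...,2][mm].max()))
x,y=world(-.076);go(x,y,.25,n)
E
```

```text
[[-0.     0.445 -0.896]
 [ 0.001 -0.896 -0.445]
 [-1.    -0.001  0.   ]]
[ 1.5 69.9]
[0.8 0.1]
[  0.4 -76.4]
red -180 dmin 0.085 zmax 0.154
red -150 dmin 0.054 zmax 0.067
red -120 dmin 0.055 zmax 0.071
red -60 dmin 0.091 zmax 0.176
red -30 dmin 0.090 zmax 0.182
red 0 dmin 0.100 zmax 0.151
red 60 dmin 0.065 zmax 0.111
red 90 dmin 0.077 zmax 0.101
red 150 dmin 0.077 zmax 0.167
orange -180 dmin 0.083 zmax 0.058
orange 90 dmin 0.077 zmax 0.063
orange 120 dmin 0.079 zmax 0.071
orange 150 dmin 0.080 zmax 0.061
t 0.25 pos [ 0.2779 -0.5596  0.2309] g 1.002 F [0.9 0.  0.8]
shift mm [ -18.8 -390.4 -476.9]
turn [-9.534e-01 -3.000e-04  6.000e-04] shift after turn [ -19.1  162.9 -594.4]
```

```bash
python3 -m handwheel '-5 0 0 -0.136 0 0 85;-5 0 0 -0.136 0 0 85;-5 0 0 -0.136 0 0 85;-5 0 0 -0.136 0 0 85;0 0 0 -0.136 0 0 85;0 0 0 -0.136 0 0 85;0 0 0 -0.137 0 0 85' 25
python3 - <<'E'
from h import *
x,y=world(-.076);go(x,y,.25,n)
E
```

```text
clock: 0.95
position: [0.2779, -0.5598, 0.2512]
ee_rot: [0.536, 0.461, -0.536, 0.461]
ft_force: [-0.4, 0.1, 0.2]
grip_width: 0.991
t 0.95 pos [ 0.2779 -0.5598  0.2512] g 0.991 F [-0.4  0.1  0.2]
shift mm [   1.3  165.9 -593.7]
turn [ 0.0052 -0.0001  0.0001] shift after turn [   1.2  162.8 -594.5]
```

```bash
python3 -m handwheel '0 13 -45 0 0 0 75;0 13 -45 0 0 0 75;0 13 -45 0 0 0 75;0 13 -45 0 0 0 75;0 13 -45 0 0 0 75;0 13 -45 0 0 0 75;0 13 -45 0 0 0 75' ; python3 -m handwheel '0 13 -45 0 0 0 75;0 13 -45 0 0 0 75;0 13 -45 0 0 0 75;0 13 -45 0 0 0 75;0 13 -45 0 0 0 75;0 0 0 0 0 0 75' ;python3 - <<'E'
from h import *
x,y=world(-.076);go(x,y,.2,n)
E
```

```text
clock: 1.65
position: [0.4175, -0.2611, 0.2514]
ee_rot: [-0.538, -0.459, 0.538, -0.459]
ft_force: [2.2, -0.1, 0.7]
grip_width: 0.877
clock: 2.25
position: [0.5179, -0.0437, 0.2516]
ee_rot: [0.536, 0.462, -0.535, 0.461]
ft_force: [-0.8, 0.2, 0.5]
grip_width: 0.878
t 2.25 pos [ 0.5179 -0.0437  0.2516] g 0.878 F [-0.8  0.2  0.5]
shift mm [ 51.7   6.6 -47.2]
turn [ 0.0089 -0.0028 -0.0008] shift after turn [ 51.6   6.2 -47.4]
```

```bash
python3 -m handwheel '0 3 -24 0.009 0 0 75;0 3 -24 0 0 0 75;0 0 0 0 0 0 75'
python3 - <<'E'
from h import *
x,y=world(-.0764);go(x,y,.08,n)
c=cams.camera('scene');cv2.imwrite('pics/s1.png',c['color'])
c=cams.camera('top');cv2.imwrite('pics/t1.png',cv2.resize(c['color'][130:260,130:330],None,fx=4,fy=4))
E
```

```text
clock: 2.55
position: [0.5303, -0.001, 0.2513]
ee_rot: [0.539, 0.458, -0.538, 0.458]
ft_force: [-0.1, -0.0, 0.2]
grip_width: 0.879
t 2.55 pos [ 0.5303 -0.001   0.2513] g 0.879 F [-0.1 -0.   0.2]
shift mm [171.4   0.6  -2.7]
turn [-0.0049 -0.0014 -0.    ] shift after turn [171.3   0.6  -2.9]
```

View pics/s1.png

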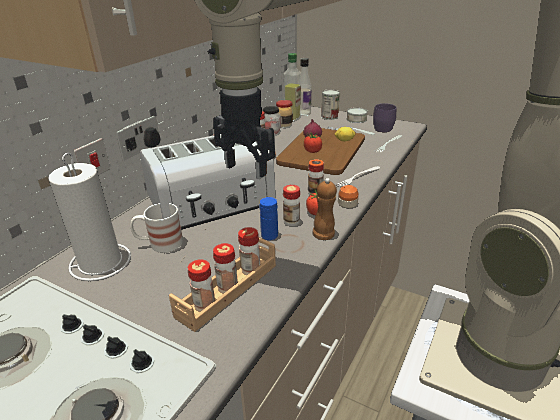

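The gripper hangs open over the near red jar at (248,240), with its jaws across the row. I'll lower it.

```bash
python3 -m handwheel '40 0 -3 0 0 0 75;40 0 0 0 0 0 75;30 0 0 0 0 0 75;25 0 0 0 0 0 75;20 0 0 0 0 0 75;16 0 0 0 0 0 75;0 0 0 0 0 0 75'
python3 - <<'E'
from h import *
x,y=world(-.0764);go(x,y,.08,n)
c=cams.camera('scene');cv2.imwrite('pics/s2.png',cv2.resize(c['color'][120:330,160:370],None,fx=2.8,fy=2.8))
E
```

```text
clock: 3.35
position: [0.5292, -0.0026, 0.0784]
ee_rot: [-0.539, -0.457, 0.541, -0.456]
ft_force: [-0.2, 0.9, 0.7]
grip_width: 0.881
t 3.35 pos [ 0.5292 -0.0026  0.0784] g 0.881 F [-0.2  0.9  0.7]
shift mm [-1.6  1.4 -4.6]
turn [-0.0106  0.0007  0.0032] shift after turn [-1.6  1.4 -4.6]
```

View pics/s2.png

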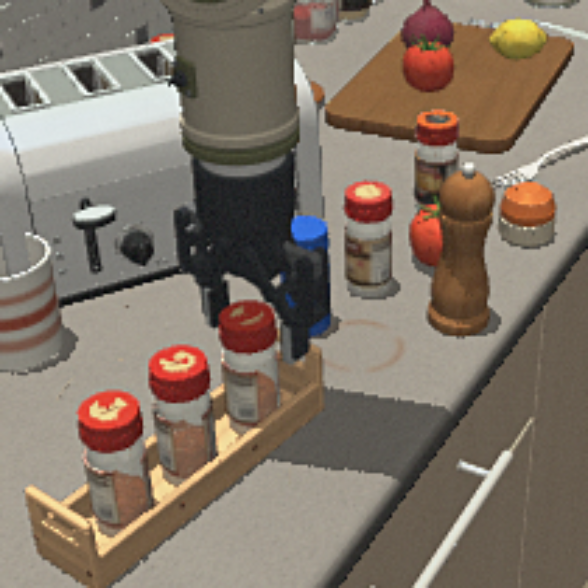

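The fingers straddle the r3 cap at (248,330). The remaining offset is about 5 mm along the row, so I'll correct that and close.

```bash
python3 -m handwheel '-1 1 -4 -0.01 0 0 70;0 0 0 0 0 0 55;0 0 0 0 0 0 38;0 0 0 0 0 0 38;0 0 0 0 0 0 38;0 0 0 0 0 0 38;0 0 0 0 0 0 38' 25
python3 - <<'E'
from h import *
x,y=world(-.0764);go(x,y,.08,n)
c=cams.camera('scene');P=cloud(c);cv2.imwrite('pics/s3.png',cv2.resize(c['color'][120:330,160:370],None,fx=2.8,fy=2.8))
E
```

```text
clock: 4.1
position: [0.533, 0.0025, 0.0824]
ee_rot: [0.538, 0.459, -0.537, 0.46]
ft_force: [-1.5, 0.8, 6.8]
grip_width: 0.511
t 4.1 pos [0.533  0.0025 0.0824] g 0.511 F [-1.5  0.8  6.8]
shift mm [ 2.4 -1.5  1. ]
turn [ 0.0007 -0.0001 -0.0018] shift after turn [ 2.4 -1.4  1. ]
```

View pics/s3.png

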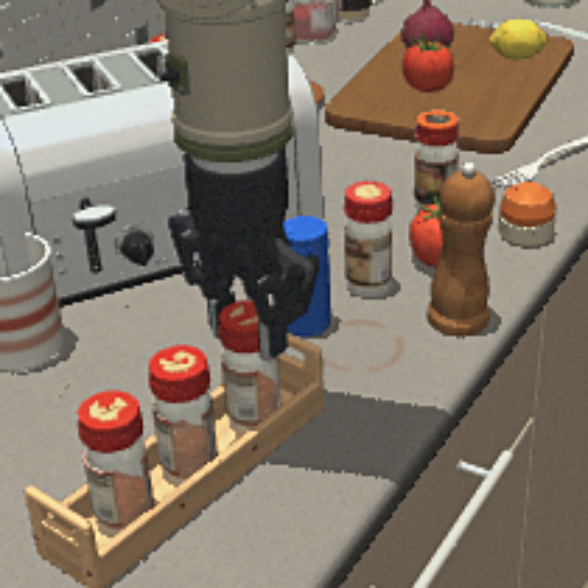

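Gripped: the opening is about 44 mm, which fits the cap. I'll lift 6 mm and slide it 21 mm towards the near end.

```bash
python3 -m handwheel '-3 0 0 0 0 0 38;-3 0 0 0 0 0 38;0 0 4 0 0 0 38;0 0 6 0 0 0 38;0 0 6 0 0 0 38;0 0 5 0 0 0 38;0 0 0 0 0 0 38;0 0 0 0 0 0 38'
python3 - <<'E'
from h import *
x,y=world(-.097);go(x,y,.08,n);print(row(tool()[0]['position']))
c=cams.camera('scene');P=cloud(c);cv2.imwrite('pics/s4.png',cv2.resize(c['color'][170:330,160:320],None,fx=3.6,fy=3.6,interpolation=2))
E
```

```text
clock: 4.95
position: [0.529, -0.0186, 0.0873]
ee_rot: [0.538, 0.459, -0.538, 0.459]
ft_force: [0.6, 0.9, -0.2]
grip_width: 0.513
t 4.95 pos [ 0.529  -0.0186  0.0873] g 0.513 F [ 0.6  0.9 -0.2]
shift mm [ 7.3 -0.8  0.1]
turn [ 0.0002 -0.     -0.    ] shift after turn [ 7.3 -0.8  0.1]
(np.float64(0.7712150161143688), np.float64(-96.86029906547158))
```

View pics/s4.png

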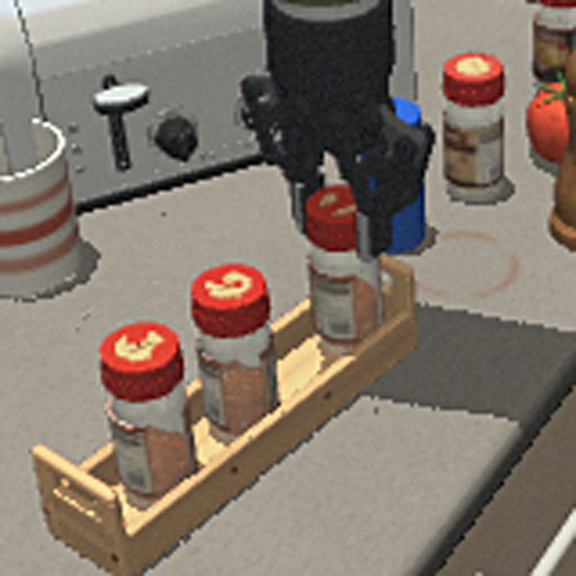

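It hangs upright next to the end board. I'll lower it and let go.

```bash
python3 -m handwheel '2 0 0 0 0 0 38;2 0 0 0 0 0 38;1 0 0 0 0 0 38;0 0 0 0 0 0 38;0 0 0 0 0 0 50;0 0 0 0 0 0 70;0 0 0 0 0 0 75;0 0 0 0 0 0 75'; python3 -m handwheel '-20 0 0 0 0 0 75;-30 0 0 0 0 0 75;-20 0 0 0 0 0 75;0 0 -40 0 0 0 75;0 0 -45 0 0 0 75;0 0 -40 0 0 0 75;0 0 -39 0 0 0 75;0 0 0 0 0 0 75';python3 - <<'E'
from h import *
x,y=world(.0699,.0015);go(x,y,.08,n);print(row(tool()[0]['position']))
c=cams.camera('top');P=cloud(c);B=dict(r3=(205,180,250,220))
for b in caps(c,P,.1,.125,B.values()):print(b,np.round(row(b[1:3]),1))
cv2.imwrite('pics/t5.png',cv2.resize(c['color'][140:240,120:280],None,fx=5,fy=5,interpolation=2))
E
```

```text
clock: 5.8
position: [0.529, -0.0185, 0.0823]
ee_rot: [-0.537, -0.459, 0.537, -0.46]
ft_force: [-0.9, -0.2, -0.1]
grip_width: 0.881
clock: 6.6
position: [0.5537, 0.1503, 0.1526]
ee_rot: [0.537, 0.462, -0.535, 0.461]
ft_force: [-0.7, 0.4, -0.3]
grip_width: 0.877
t 6.6 pos [0.5537 0.1503 0.1526] g 0.877 F [-0.7  0.4 -0.3]
shift mm [72.6  2.6  4.2]
turn [ 0.0082 -0.0034  0.0002] shift after turn [72.6  2.6  3.9]
(np.float64(-1.13746023849317), np.float64(73.78991812710201))
(array([ 0.5273, -0.0192,  0.1136]), 0.5278, -0.0192, 0.0221, np.float64(0.1149), 288) [ -0.3 -97.6]
```

View pics/t5.png

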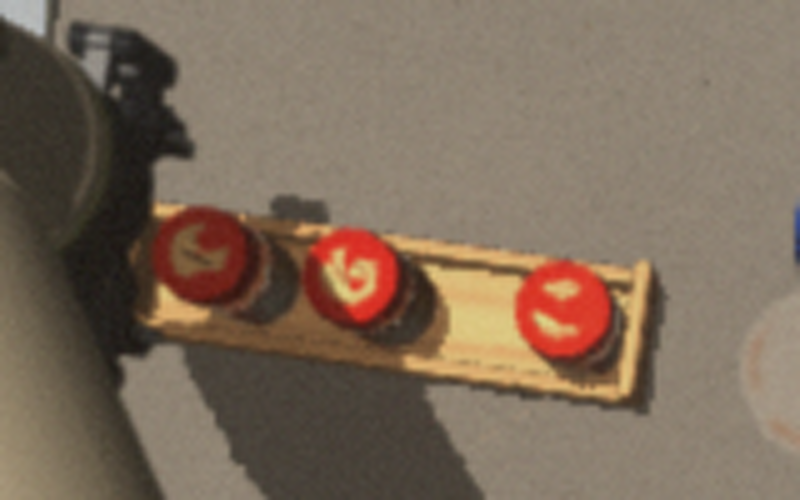

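r3 now stands at -97.6 mm in the row, at (565,310) in the crop, upright. Next is r1.

```bash
python3 -m handwheel '0 2 4 0.008 0 0 75;0 0 0 0 0 0 75;20 0 0 0 0 0 75;20 0 0 0 0 0 75;18 0 0 0 0 0 75;12 0 0 0 0 0 75;0 0 0 0 0 0 75';python3 - <<'E'
from h import *
x,y=world(.0699,.0012);go(x,y,.08,n);print(row(tool()[0]['position']))
c=cams.camera('scene');cv2.imwrite('pics/s6.png',cv2.resize(c['color'][170:330,140:300],None,fx=3.6,fy=3.6,interpolation=2))
E
```

```text
clock: 7.35
position: [0.5551, 0.1378, 0.0809]
ee_rot: [-0.539, -0.457, 0.54, -0.457]
ft_force: [-0.1, 0.3, -0.2]
grip_width: 0.881
t 7.35 pos [0.5551 0.1378 0.0809] g 0.881 F [-0.1  0.3 -0.2]
shift mm [ 0.9 -1.  -8.2]
turn [-0.009   0.0013  0.0023] shift after turn [ 0.9 -1.  -8.2]
(np.float64(2.163663345387922), np.float64(61.73810972947509))
```

View pics/s6.png

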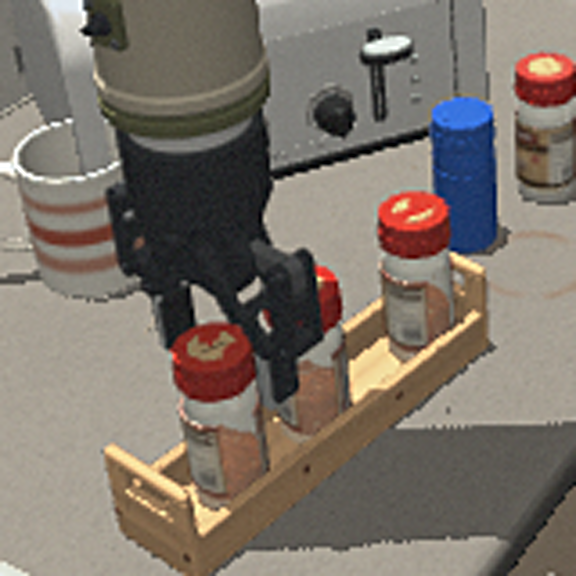

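The fingers stand 8 mm short along the row, because the arm was still settling when I measured. I'll correct it.

```bash
python3 -m handwheel '0 -1 -8 -0.009 0 0 70;0 0 0 0 0 0 70;0 0 0 0 0 0 70';python3 - <<'E'
from h import *
x,y=world(.0699,.0012);go(x,y,.08,n);print(row(tool()[0]['position']))
E
```

```text
clock: 7.7
position: [0.5564, 0.148, 0.083]
ee_rot: [0.537, 0.46, -0.537, 0.46]
ft_force: [-0.3, -1.0, -1.0]
grip_width: 0.818
t 7.7 pos [0.5564 0.148  0.083 ] g 0.818 F [-0.3 -1.  -1. ]
shift mm [ 3.  -0.8  2.1]
turn [ 0.0024 -0.0005 -0.0011] shift after turn [ 3.  -0.7  2.1]
(np.float64(1.9417916312059125), np.float64(71.98510503430307))
```

```bash
python3 -m handwheel '2 -1 2 0 0 0 65;0 0 0 0 0 0 55;0 0 0 0 0 0 38;0 0 0 0 0 0 38;0 0 0 0 0 0 38;0 0 0 0 0 0 38;0 0 0 0 0 0 38' 25;python3 - <<'E'
from h import *
x,y=world(.0975);go(x,y,.08,n);print(row(tool()[0]['position']))
E
```

```text
clock: 8.4
position: [0.5549, 0.1455, 0.0804]
ee_rot: [-0.537, -0.46, 0.537, -0.46]
ft_force: [-0.8, -0.4, 1.9]
grip_width: 0.517
t 8.4 pos [0.5549 0.1455 0.0804] g 0.517 F [-0.8 -0.4  1.9]
shift mm [  0.4  -0.7 -28.2]
turn [ 0.0016  0.0001 -0.0001] shift after turn [  0.4  -0.8 -28.2]
(np.float64(0.7814435075817456), np.float64(69.25133124418984))
```

```bash
python3 -m handwheel '-3 0 0 0 0 0 38;-3 0 0 0 0 0 38;0 0 -5 0 0 0 38;0 0 -7 0 0 0 38;0 0 -7 0 0 0 38;0 0 -5 0 0 0 38;0 0 -3 0 0 0 38;0 0 0 0 0 0 38'; python3 -m handwheel '0 0 0 0 0 0 38;0 0 0 0 0 0 38'
python3 - <<'E'
from h import *
x,y=world(.0975);go(x,y,.08,n);print(row(tool()[0]['position']))
c=cams.camera('scene');P=cloud(c);cv2.imwrite('pics/s7.png',cv2.resize(c['color'][170:330,140:300],None,fx=3.6,fy=3.6,interpolation=2))
E
```

```text
clock: 9.2
position: [0.5589, 0.1729, 0.0862]
ee_rot: [0.537, 0.46, -0.537, 0.46]
ft_force: [-0.2, -0.5, -1.6]
grip_width: 0.514
clock: 9.4
position: [0.559, 0.1718, 0.0863]
ee_rot: [-0.537, -0.46, 0.537, -0.46]
ft_force: [-0.5, 0.0, -2.0]
grip_width: 0.518
t 9.4 pos [0.559  0.1718 0.0863] g 0.518 F [-0.5  0.  -2. ]
shift mm [ 6.3 -0.8 -1.6]
turn [ 0.0012  0.0003 -0.    ] shift after turn [ 6.3 -0.8 -1.6]
(np.float64(0.7831887759151189), np.float64(95.93040704183355))
```

View pics/s7.png

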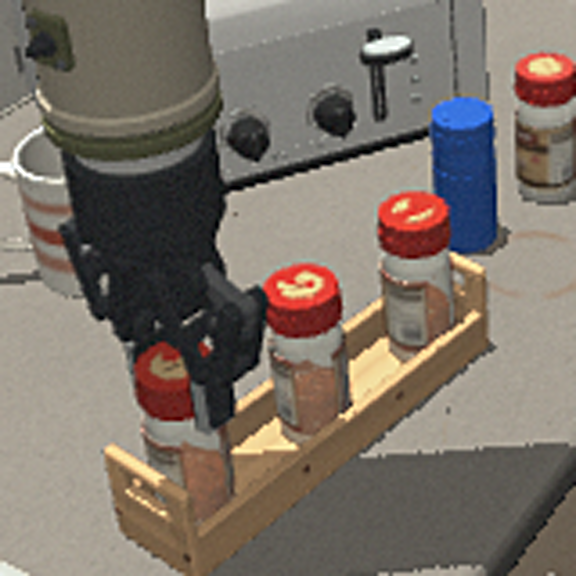

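```bash
python3 -m handwheel '0 0 -1 0 0 0 38;2 0 0 0 0 0 38;2 0 0 0 0 0 38;1.5 0 0 0 0 0 38;0 0 0 0 0 0 38;0 0 0 0 0 0 50;0 0 0 0 0 0 70;0 0 0 0 0 0 75'; python3 -m handwheel '-20 0 0 0 0 0 75;-40 0 0 0 0 0 75;-40 0 0 0 0 0 75;-25 0 40 0 0 0 75;-20 0 45 0 0 0 75;-20 0 45 0 0 0 75;0 0 45 0 0 0 75;0 0 45 0 0 0 75';python3 - <<'E'
from h import *
go(.547,-.232,.23,n)
c=cams.camera('top');P=cloud(c);B=dict(r3=(205,180,250,220),r2=(178,180,203,211),r1=(130,170,170,207))
for b in caps(c,P,.1,.125,B.values()):print(b and(b,np.round(row(b[1:3]),1)))
q=P[170:230,130:260].reshape(-1,3)
s=q[(q[:,2]>.022)&(q[:,2]<.042)];print('tray',cv2.minAreaRect((s[:,:2]*1000).astype(np.float32)))
cv2.imwrite('pics/t8.png',cv2.resize(c['color'][140:240,120:280],None,fx=5,fy=5,interpolation=2))
E
```

```text
clock: 10.25
position: [0.5593, 0.1733, 0.081]
ee_rot: [0.537, 0.46, -0.537, 0.46]
ft_force: [1.0, -0.9, 0.4]
grip_width: 0.875
clock: 11.05
position: [0.525, -0.0459, 0.2469]
ee_rot: [0.538, 0.459, -0.537, 0.46]
ft_force: [0.9, -0.3, -0.6]
grip_width: 0.881
t 11.05 pos [ 0.525  -0.0459  0.2469] g 0.881 F [ 0.9 -0.3 -0.6]
shift mm [ 17.1  50.4 180.5]
turn [ 0.0017  0.0004 -0.0021] shift after turn [ 16.9  50.8 180.4]
None
None
((array([0.5587, 0.1811, 0.1133]), 0.559, 0.1794, 0.0212, np.float64(0.1148), 168), array([ -0.4, 103.4]))
tray ((536.3660888671875, 196.92225646972656), (15.38872241973877, 16.24327278137207), 73.8031005859375)
```

View pics/t8.png

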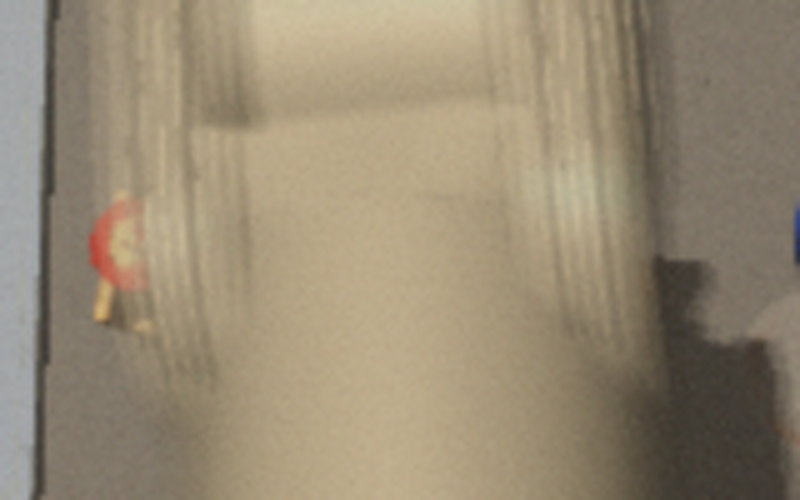

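The arm hides the tray from above (picture blurred by motion), so I'll move to the red jar and look again from there.

```bash
python3 -m handwheel '0 10 36 0 0 0 75;0 10 36 0 0 0 75;0 10 36 0 0 0 75;0 10 36 0 0 0 75;0 8 30 0 0 0 75;0 0 0 0 0 0 75;0 0 0 0 0 0 75';python3 - <<'E'
from h import *
go(.5472,-.2317,.08,n)
c=cams.camera('top');P=cloud(c);B=dict(r3=(205,180,250,220),r2=(178,180,203,211),r1=(130,170,170,207))
for b in caps(c,P,.1,.125,B.values()):print(b and(b,np.round(row(b[1:3]),1)))
q=P[170:230,130:260].reshape(-1,3)
s=q[(q[:,2]>.022)&(q[:,2]<.042)];print('tray',cv2.minAreaRect((s[:,:2]*1000).astype(np.float32)))
s=q[(q[:,2]>.052)&(q[:,2]<.072)];print('tray',cv2.minAreaRect((s[:,:2]*1000).astype(np.float32)))
cv2.imwrite('pics/t9.png',cv2.resize(c['color'][140:240,120:280],None,fx=5,fy=5,interpolation=2))
c=cams.camera('scene');cv2.imwrite('pics/s9.png',cv2.resize(c['color'][120:330,160:370],None,fx=2.8,fy=2.8))
E
```

```text
clock: 11.8
position: [0.5457, -0.2236, 0.2455]
ee_rot: [0.538, 0.46, -0.537, 0.459]
ft_force: [1.1, 1.0, 0.2]
grip_width: 0.877
t 11.8 pos [ 0.5457 -0.2236  0.2455] g 0.877 F [1.1 1.  0.2]
shift mm [165.5   2.8   7.9]
turn [ 0.0006 -0.0006  0.0003] shift after turn [165.5   2.7   7.8]
((array([ 0.5274, -0.0193,  0.1135]), 0.5279, -0.0192, 0.0222, np.float64(0.1148), 288), array([ -0.2, -97.6]))
((array([0.5435, 0.0766, 0.1133]), 0.5441, 0.0769, 0.0221, np.float64(0.1146), 296), array([ 0.8, -0.2]))
((array([0.5591, 0.173 , 0.1131]), 0.5596, 0.1732, 0.0222, np.float64(0.1144), 292), array([ 1.1, 97.4]))
tray ((543.4010009765625, 75.24011993408203), (257.2694396972656, 66.47474670410156), 81.2566909790039)
tray ((543.2509765625, 77.35943603515625), (260.6771545410156, 64.6607437133789), 81.15167999267578)
```

View pics/t9.png

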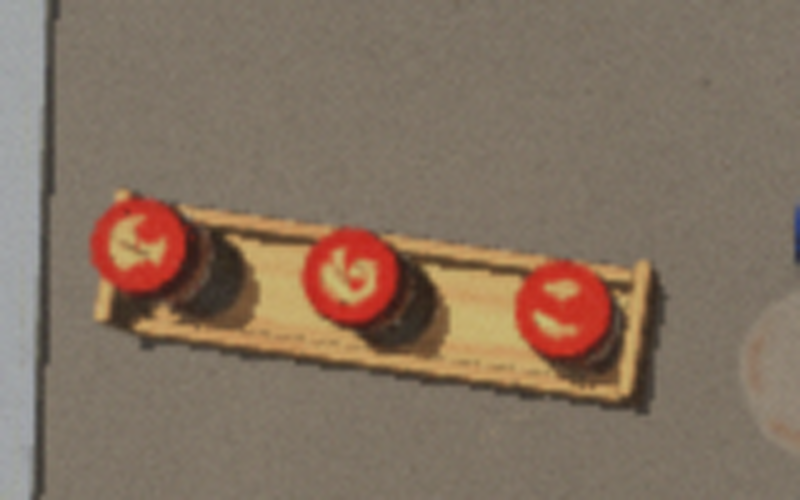

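View pics/s9.png

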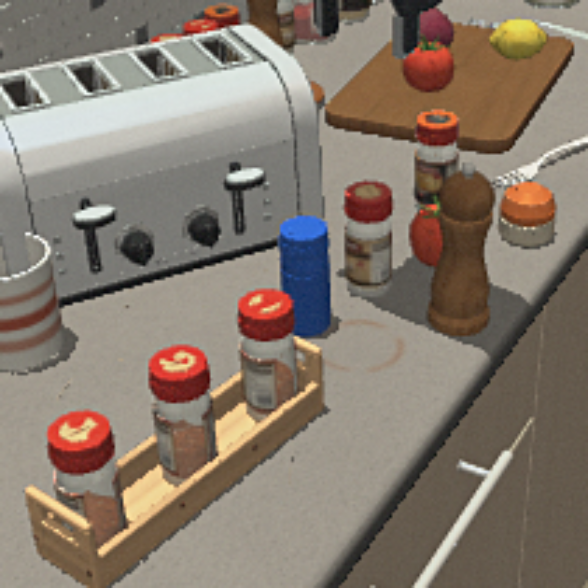

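All three stand upright at +97.4, -0.2 and -97.6 mm, and the tray hasn't moved. I'll go down on the red jar with the mill and toaster clear, aiming for TCP z ≈ 0.073.

```bash
python3 -m handwheel '30 3 8 0 0 0 70;30 0 0 0 0 0 70;30 0 0 0 0 0 70;0 0 0 0 0 0 70;0 0 0 0 0 0 70';python3 - <<'E'
from h import *
go(.5472,-.2317,.073,n)
c=cams.camera('scene');cv2.imwrite('pics/s10.png',cv2.resize(c['color'][120:280,200:360],None,fx=3.6,fy=3.6))
E
```

```text
clock: 12.4
position: [0.5478, -0.2309, 0.1567]
ee_rot: [0.537, 0.46, -0.537, 0.46]
ft_force: [0.9, 0.4, 0.3]
grip_width: 0.816
t 12.4 pos [ 0.5478 -0.2309  0.1567] g 0.816 F [0.9 0.4 0.3]
shift mm [83.7 -0.5  0.9]
turn [ 0.003  -0.0002 -0.0001] shift after turn [83.7 -0.5  0.9]
```

View pics/s10.png

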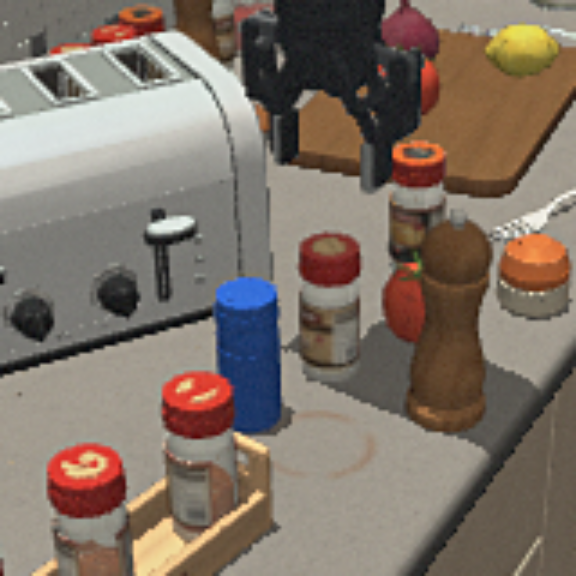

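The gripper is centred above the red jar at (330,260) in the crop, well clear of the mill. I'll descend and close.

```bash
python3 -m handwheel '25 0 1 0 0 0 70;25 0 0 0 0 0 70;20 0 0 0 0 0 70;13 0 0 0 0 0 70;0 0 0 0 0 0 70;0 0 0 0 0 0 70'; python3 -c "
from h import *
go(.5472,-.2317,.073,n)"
```

```text
clock: 13.05
position: [0.5482, -0.233, 0.0743]
ee_rot: [0.537, 0.459, -0.537, 0.46]
ft_force: [-0.0, 0.1, -0.4]
grip_width: 0.823
t 13.05 pos [ 0.5482 -0.233   0.0743] g 0.823 F [-0.   0.1 -0.4]
shift mm [ 1.3 -1.2 -1.1]
turn [ 0.0018  0.0004 -0.0018] shift after turn [ 1.3 -1.2 -1.1]
```

```bash
python3 -m handwheel '1 -1 -1 0 0 0 55;0 0 0 0 0 0 38;0 0 0 0 0 0 38;0 0 0 0 0 0 38;0 0 0 0 0 0 38;0 0 0 0 0 0 38' 30;  python3 -m handwheel '-10 0 0 0 0 0 38;-30 0 0 0 0 0 38;-40 0 0 0 0 0 38;-40 0 0 0 0 0 38;-40 0 0 0 0 0 38;-20 0 0 0 0 0 38;0 0 0 0 0 0 38;0 0 0 0 0 0 38'
python3 - <<'E'
from h import *
x,y=world(-.0487);go(x,y,.25,n)
c=cams.camera('scene');cv2.imwrite('pics/s11.png',cv2.resize(c['color'][50:280,160:390],None,fx=2.5,fy=2.5))
E
```

```text
clock: 13.65
position: [0.5472, -0.2319, 0.073]
ee_rot: [0.537, 0.459, -0.537, 0.46]
ft_force: [0.0, 1.0, 6.9]
grip_width: 0.51
clock: 14.45
position: [0.5462, -0.2317, 0.2517]
ee_rot: [-0.537, -0.46, 0.537, -0.46]
ft_force: [-0.5, 0.2, -1.4]
grip_width: 0.512
t 14.45 pos [ 0.5462 -0.2317  0.2517] g 0.512 F [-0.5  0.2 -1.4]
shift mm [   1.6  -50.7 -256. ]
turn [0.0016 0.0002 0.0001] shift after turn [   1.7  -51.1 -255.9]
```

View pics/s11.png

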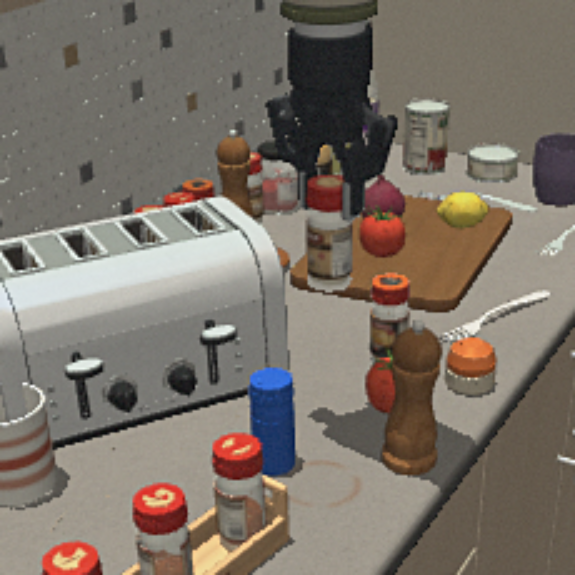

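The red jar is held upright, with its foot at about 0.18 m. I'll carry it to the place at -48.7 mm.

```bash
python3 -m handwheel '0 -5 -25 0 0 0 38;0 -8 -40 0 0 0 38;0 -8 -40 0 0 0 38;0 -8 -40 0 0 0 38;0 -8 -40 0 0 0 38;0 -7 -35 0 0 0 38;0 -4 -22 0 0 0 38;0 -3 -14 0 0 0 38'; python3 -m handwheel '0 0 0 0 0 0 38;0 0 0 0 0 0 38;0 0 0 0 0 0 38;0 0 0 0 0 0 38'
python3 - <<'E'
from h import *
x,y=world(-.0487,.0003);go(x,y,.13,n);print(row(tool()[0]['position']))
c=cams.camera('scene');cv2.imwrite('pics/s12.png',cv2.resize(c['color'][120:330,140:350],None,fx=2.8,fy=2.8))
E
```

```text
clock: 15.3
position: [0.5347, 0.0312, 0.2506]
ee_rot: [-0.536, -0.461, 0.537, -0.46]
ft_force: [-0.3, -0.5, -2.0]
grip_width: 0.509
clock: 15.7
position: [0.5357, 0.0277, 0.2516]
ee_rot: [-0.538, -0.459, 0.538, -0.459]
ft_force: [0.0, -0.9, -0.8]
grip_width: 0.513
t 15.7 pos [0.5357 0.0277 0.2516] g 0.513 F [ 0.  -0.9 -0.8]
shift mm [ 1.216e+02  1.000e-01 -1.500e+00]
turn [-0.0005  0.0003  0.0002] shift after turn [ 1.216e+02  1.000e-01 -1.400e+00]
(np.float64(0.23884349387989212), np.float64(-50.1130132074268))
```

View pics/s12.png

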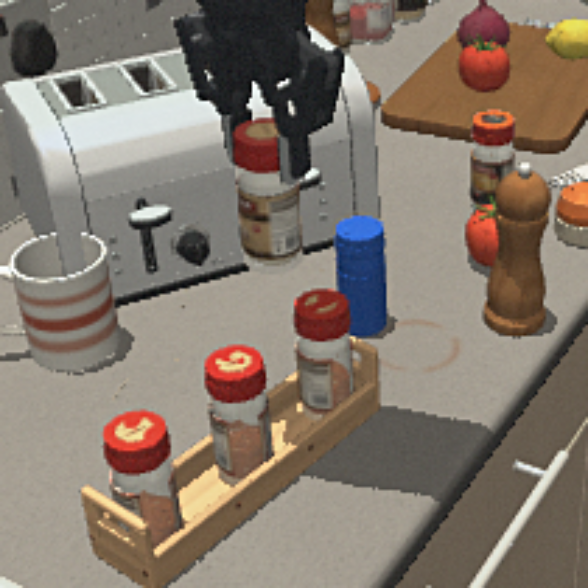

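The held jar seems to lean a little, so I'll measure its axis.

```bash
cat >> h.py <<'E'
from scipy.optimize import least_squares
def axisfit(P,x,y,z0,z1,r=.021,guess=None):
    """fit cylinder axis (x+ a(z-zm), y+b(z-zm)) of known radius to visible surface points"""
    zm=(z0+z1)/2
    m=(np.hypot(P[...,0]-x,P[...,1]-y)<.032)&(P[...,2]>z0)&(P[...,2]<z1)
    q=P[m]
    f=lambda p:np.hypot(q[:,0]-p[0]-p[2]*(q[:,2]-zm),q[:,1]-p[1]-p[3]*(q[:,2]-zm))-r
    s=least_squares(f,[x,y,0,0],loss='soft_l1',f_scale=.002)
    return s.x.round(4),len(q),np.median(abs(f(s.x))).round(4)
E
python3 - <<'E'
from h import *
c=cams.camera('scene');P=cloud(c)
p=tool()[0]['position']
s=axisfit(P,p[0],p[1],.185,.255);print('held',s)
print('held row mid',row(s[0][:2]),'tilt along row/x',s[0][2:]@e,s[0][2:]@n)
for k in(97.4,-.2,-97.6):
    x,y=world(k/1000);s=axisfit(P,x,y,.036,.088);print(k,s,row(s[0][:2]),'tilt',s[0][2:]@e,s[0][2:]@n)
E
```

```text
held (array([ 0.533 ,  0.0288, -0.0202, -0.0016]), 660, np.float64(0.0008))
held row mid (np.float64(-2.625369986795658), np.float64(-49.414142028698954)) tilt along row/x -0.00473086472868133 -0.019703271782090376
97.4 (array([ 0.5579,  0.1762, -0.01  , -0.1107]), 461, np.float64(0.0011)) (np.float64(-1.018955480023722), np.float64(100.06558714028378)) tilt -0.11090498599665806 0.007387427230171616
-0.2 (array([ 0.5416,  0.0782,  0.0078, -0.0173]), 416, np.float64(0.0009)) (np.float64(-1.8351596145324627), np.float64(0.7226265904249459)) tilt -0.01587179122710341 0.010402703650649827
-97.6 (array([ 0.525 , -0.0182,  0.0035, -0.021 ]), 398, np.float64(0.0009)) (np.float64(-3.197232756196703), np.float64(-97.0867019869493)) tilt -0.02019715326475491 0.006732384421584971
```

After taking out the camera bias, the held jar is upright at -50 mm in the row. I'll shift it 1.5 mm and lower it.

```bash
python3 -m handwheel '10 0 -1.5 0 0 0 38;20 0 0 0 0 0 38;15 0 0 0 0 0 38;0 0 0 0 0 0 38;0 0 0 0 0 0 38;0 0 0 0 0 0 38;0 0 0 0 0 0 38'
python3 - <<'E'
from h import *
x,y=world(-.0487,.0003);go(x,y,.083,n);print(row(tool()[0]['position']))
c=cams.camera('scene');P=cloud(c)
p=tool()[0]['position']
s=axisfit(P,p[0],p[1],p[2]-.06,p[2]);
print('held row mid',row(s[0][:2]),'tilt along row/x',s[0][2:]@e,s[0][2:]@n)
E
```

```text
clock: 16.5
position: [0.5363, 0.0307, 0.2076]
ee_rot: [0.538, 0.459, -0.537, 0.46]
ft_force: [0.6, -0.4, -2.0]
grip_width: 0.51
t 16.5 pos [0.5363 0.0307 0.2076] g 0.51 F [ 0.6 -0.4 -2. ]
shift mm [124.6  -0.2   1.7]
turn [ 0.0016 -0.0002 -0.0013] shift after turn [124.6  -0.    1.7]
(np.float64(0.3321891001725373), np.float64(-47.02416071736606))
held row mid (np.float64(-2.4694074133227146), np.float64(-46.554828181693765)) tilt along row/x -0.002843717589657899 -0.0039042630892743733
```

```bash
python3 -m handwheel '10 0 1 0 0 0 38;20 0 0 0 0 0 38;10 0 0 0 0 0 38;0 0 0 0 0 0 38;0 0 0 0 0 0 38'
python3 - <<'E'
from h import *
x,y=world(-.0487,.0003);go(x,y,.083,n);print(row(tool()[0]['position']))
c=cams.camera('scene');P=cloud(c)
p=tool()[0]['position']
s=axisfit(P,p[0],p[1],p[2]-.03,p[2]);
print('held row mid',row(s[0][:2]),'tilt along row/x',s[0][2:]@e,s[0][2:]@n)
cv2.imwrite('pics/s13.png',cv2.resize(c['color'][170:330,140:300],None,fx=3.6,fy=3.6,interpolation=2))
c=cams.camera('top');cv2.imwrite('pics/t13.png',cv2.resize(c['color'][140:240,120:280],None,fx=5,fy=5,interpolation=2))
E
```

```text
clock: 17.05
position: [0.5358, 0.0297, 0.167]
ee_rot: [0.537, 0.46, -0.537, 0.46]
ft_force: [0.5, -0.6, -0.4]
grip_width: 0.512
t 17.05 pos [0.5358 0.0297 0.167 ] g 0.512 F [ 0.5 -0.6 -0.4]
shift mm [84.   0.3  0.6]
turn [ 0.0017 -0.0001  0.    ] shift after turn [84.   0.3  0.6]
(np.float64(-0.030571449515652778), np.float64(-48.11011334695315))
held row mid (np.float64(-3.202431508645876), np.float64(-47.68295746314855)) tilt along row/x -0.016563225302833755 0.0028177238274123967
```

View pics/s13.png

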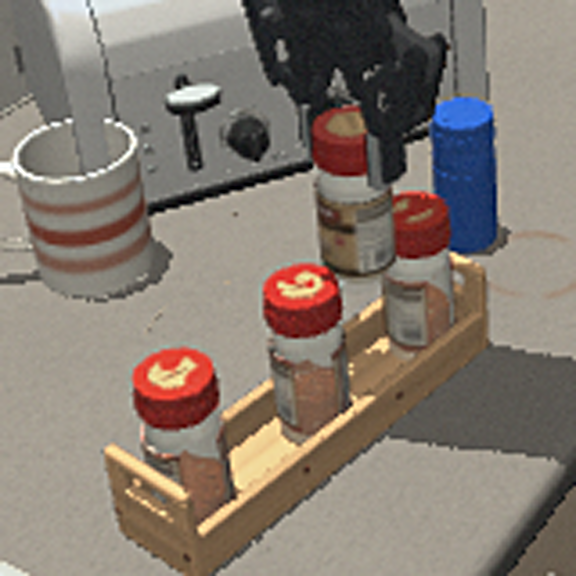

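View pics/t13.png

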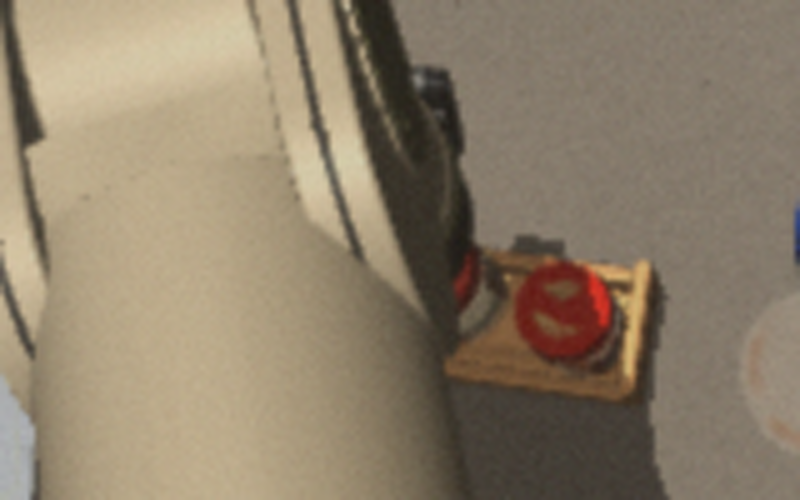

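The jar hangs between r2 and r3 at about -48.4 mm. I'll lower it further.

```bash
python3 -m handwheel '15 0 0 0 0 0 38;20 0 0 0 0 0 38;20 0 0 0 0 0 38;15 0 0 0 0 0 38;7 0 0 0 0 0 38;0 0 0 0 0 0 38;0 0 0 0 0 0 38'
python3 - <<'E'
from h import *
x,y=world(-.0487,.0003);go(x,y,.081,n);print(row(tool()[0]['position']))
c=cams.camera('scene');P=cloud(c)
cv2.imwrite('pics/s14.png',cv2.resize(c['color'][170:330,140:300],None,fx=3.6,fy=3.6,interpolation=2))
E
```

```text
clock: 17.85
position: [0.5361, 0.0297, 0.0903]
ee_rot: [0.537, 0.46, -0.537, 0.46]
ft_force: [0.9, -0.2, -1.9]
grip_width: 0.513
t 17.85 pos [0.5361 0.0297 0.0903] g 0.513 F [ 0.9 -0.2 -1.9]
shift mm [ 9.3 -0.   0.7]
turn [ 0.0017 -0.0002 -0.0008] shift after turn [ 9.3 -0.   0.7]
(np.float64(0.32366071361549015), np.float64(-48.01149617041705))
```

View pics/s14.png

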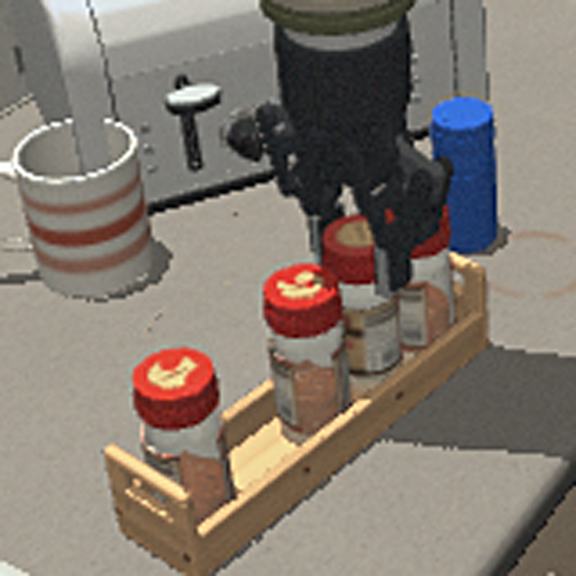

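```bash
python3 -m handwheel '3 0 0 0 0 0 38;3 0 0 0 0 0 38;1.5 0 0 0 0 0 38;1 0 0 0 0 0 38;0 0 0 0 0 0 38;0 0 0 0 0 0 38'; python3 -c "
from h import *
go(.5361,.0297,.081,n)"
```

```text
clock: 18.5
position: [0.5357, 0.0296, 0.0813]
ee_rot: [0.537, 0.46, -0.537, 0.46]
ft_force: [0.1, -0.2, -0.3]
grip_width: 0.512
t 18.5 pos [0.5357 0.0296 0.0813] g 0.512 F [ 0.1 -0.2 -0.3]
shift mm [ 0.3  0.3 -0.2]
turn [ 0.0015  0.     -0.0001] shift after turn [ 0.3  0.3 -0.2]
```

```bash
python3 -m handwheel '0.5 0 0 0 0 0 38;0 0 0 0 0 0 46;0 0 0 0 0 0 50;0 0 0 0 0 0 60;0 0 0 0 0 0 70;0 0 0 0 0 0 70;-20 0 0 0 0 0 70;-30 0 0 0 0 0 70';python3 -m handwheel '-30 0 0 0 0 0 70;-40 0 0 0 0 0 70;-40 0 15 0 0 0 70;0 8 42 0 0 0 70;0 8 42 0 0 0 70;0 8 42 0 0 0 70;0 8 42 0 0 0 70;0 8 42 0 0 0 70'
python3 - <<'E'
from h import *
go(.5565,-.4028,.2,n)
E
```

```text
clock: 19.3
position: [0.5345, 0.0295, 0.1299]
ee_rot: [-0.536, -0.461, 0.538, -0.459]
ft_force: [0.0, -0.5, -0.5]
grip_width: 0.824
clock: 20.1
position: [0.5403, -0.2006, 0.241]
ee_rot: [-0.537, -0.46, 0.537, -0.46]
ft_force: [1.0, 0.8, 0.0]
grip_width: 0.822
t 20.1 pos [ 0.5403 -0.2006  0.241 ] g 0.822 F [1.  0.8 0. ]
shift mm [ 41.1  47.2 197.2]
turn [ 0.0017  0.0004 -0.0004] shift after turn [ 41.   47.6 197.2]
```

```bash
python3 -m handwheel '0 10 42 0 0 0 70;0 10 42 0 0 0 70;0 10 42 0 0 0 70;0 10 40 0 0 0 70;0 6 26 0 0 0 70;0 0 0 0 0 0 70;0 0 0 0 0 0 70';python3 - <<'E'
from h import *
go(.5565,-.4028,.073,n)
c=cams.camera('top');P=cloud(c)
B={}
for k in(97.4,-.2,-48.4,-97.6):
    x,y=world(k/1000);m=(np.hypot(P[...,0]-x,P[...,1]-y)<.024)&(P[...,2]>.104)&(P[...,2]<.125);q=P[m]
    (x,y),r=cv2.minEnclosingCircle(q[:,:2].astype(np.float32));print(k,len(q),np.round(row((x,y)),1),round(r,4),q[:,2].mean().round(4))
q=P[170:230,130:260].reshape(-1,3)
s=q[(q[:,2]>.052)&(q[:,2]<.072)];print('tray',cv2.minAreaRect((s[:,:2]*1000).astype(np.float32)))
cv2.imwrite('pics/t15.png',cv2.resize(c['color'][140:240,120:280],None,fx=5,fy=5,interpolation=2))
c=cams.camera('scene');P=cloud(c)
for k in(97.4,-.2,-48.4,-97.6):
    x,y=world(k/1000,-.002);s=axisfit(P,x,y,.036,.088);print(k,s[1:],row(s[0][:2]),'tilt',s[0][2:]@e,s[0][2:]@n)
cv2.imwrite('pics/s15.png',cv2.resize(c['color'][120:330,160:370],None,fx=2.8,fy=2.8))
E
```

```text
clock: 20.8
position: [0.5562, -0.3958, 0.2402]
ee_rot: [0.538, 0.46, -0.537, 0.459]
ft_force: [-0.7, 0.5, 0.3]
grip_width: 0.82
t 20.8 pos [ 0.5562 -0.3958  0.2402] g 0.82 F [-0.7  0.5  0.3]
shift mm [167.2   1.5   7. ]
turn [ 0.0008 -0.0008  0.0004] shift after turn [167.2   1.4   6.8]
97.4 307 [ 0.7 97.4] 0.0226 0.1127
-0.2 307 [0.5 0.4] 0.0226 0.1131
-48.4 300 [  0.5 -49.5] 0.0222 0.1132
-97.6 308 [ -0.8 -97.5] 0.0225 0.113
tray ((543.3275146484375, 77.23040771484375), (260.2809753417969, 65.08292388916016), 81.13626098632812)
97.4 (459, np.float64(0.0011)) (np.float64(-1.1021355192093198), np.float64(99.95121458640358)) tilt -0.09191394330009442 0.010969367667601766
-0.2 (492, np.float64(0.0012)) (np.float64(-2.1886747810712315), np.float64(-0.24434136510772478)) tilt -0.013563545139702848 0.009633288288182974
-48.4 (358, np.float64(0.0014)) (np.float64(-3.5039591506936203), np.float64(-50.261538677902315)) tilt -0.010496281194733635 0.03547108796021178
-97.6 (322, np.float64(0.0011)) (np.float64(-3.7119092486576855), np.float64(-97.67416101369766)) tilt 0.011400864120877097 0.03565824304837939
```

View pics/t15.png

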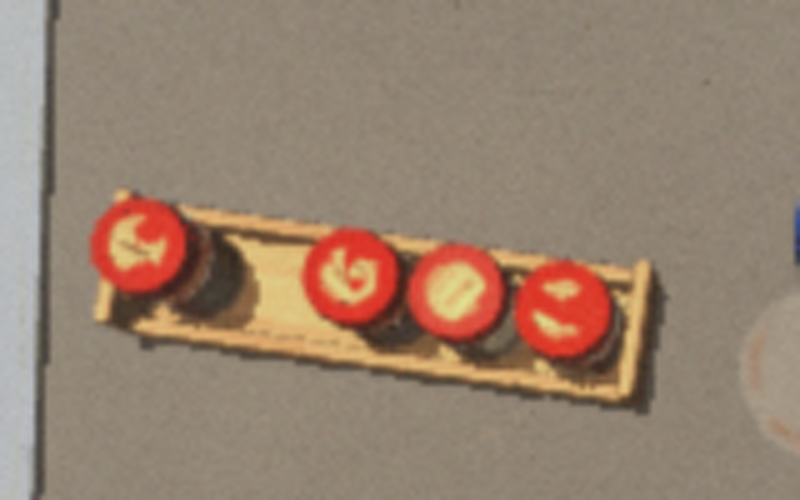

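View pics/s15.png

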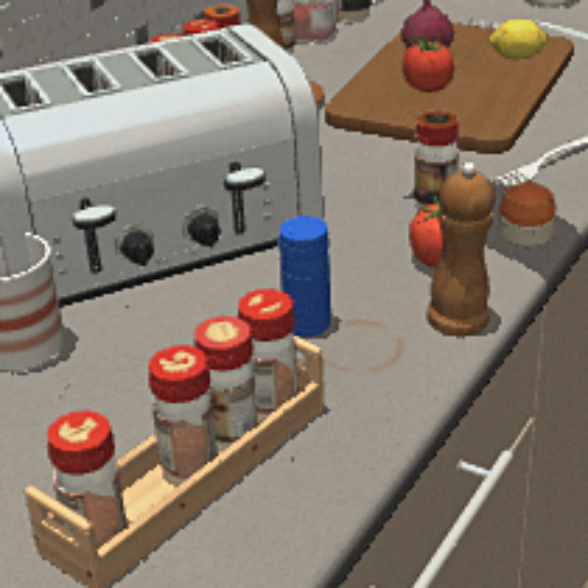

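The red jar stands at -49 mm with its neighbours undisturbed. For the orange one: cap at (437,130) in the scene crop, target place +49 mm.

```bash
python3 -m handwheel '25 1 6 0 0 0 70;35 0 0 0 0 0 70;30 0 0 0 0 0 70;25 0 0 0 0 0 70;20 0 0 0 0 0 70;15 0 0 0 0 0 70;0 0 0 0 0 0 70;0 0 0 0 0 0 70'
python3 - <<'E'
from h import *
go(.5565,-.4028,.073,n)
c=cams.camera('scene');cv2.imwrite('pics/s16.png',cv2.resize(c['color'][100:240,240:380],None,fx=4,fy=4))
E
```

```text
clock: 21.7
position: [0.5569, -0.4015, 0.0918]
ee_rot: [0.537, 0.46, -0.537, 0.46]
ft_force: [-0.2, -0.3, 0.4]
grip_width: 0.817
t 21.7 pos [ 0.5569 -0.4015  0.0918] g 0.817 F [-0.2 -0.3  0.4]
shift mm [18.8 -0.2  1.3]
turn [ 0.0022  0.0003 -0.0009] shift after turn [18.8 -0.2  1.4]
```

View pics/s16.png

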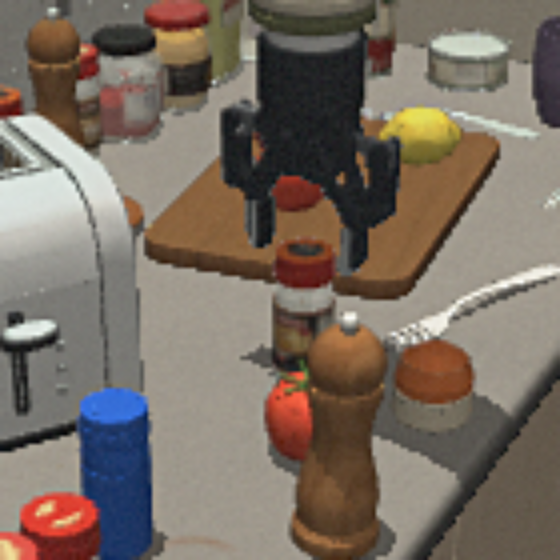

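The fingers straddle the orange cap at (303,262) in the crop, with everything else clear. I'll finish the descent, grip and lift.

```bash
python3 -m handwheel '10 0 1 0 0 0 70;9 0 0 0 0 0 70;0 0 0 0 0 0 60;0 0 0 0 0 0 50;0 0 0 0 0 0 38;0 0 0 0 0 0 38;0 0 0 0 0 0 38;0 0 0 0 0 0 38' 30;python3 -m handwheel '0 0 0 0 0 0 38;-10 0 0 0 0 0 38;-30 0 0 0 0 0 38;-40 0 0 0 0 0 38;-40 0 0 0 0 0 38;-40 0 0 0 0 0 38;-20 0 0 0 0 0 38;0 0 0 0 0 0 38'
python3 - <<'E'
from h import *
x,y=world(.0489,.0003);go(x,y,.25,n)
c=cams.camera('scene');cv2.imwrite('pics/s17.png',cv2.resize(c['color'][50:280,160:390],None,fx=2.5,fy=2.5))
E
```

```text
clock: 22.55
position: [0.5563, -0.4028, 0.072]
ee_rot: [0.537, 0.46, -0.537, 0.46]
ft_force: [-0.2, 0.1, 0.1]
grip_width: 0.515
clock: 23.35
position: [0.5575, -0.4032, 0.2568]
ee_rot: [0.538, 0.457, -0.537, 0.462]
ft_force: [0.5, 0.2, -1.4]
grip_width: 0.516
t 23.35 pos [ 0.5575 -0.4032  0.2568] g 0.516 F [ 0.5  0.2 -1.4]
shift mm [   4.8  -87.9 -521.4]
turn [ 0.0016  0.0028 -0.0061] shift after turn [   6.8  -88.7 -521.2]
```

View pics/s17.png

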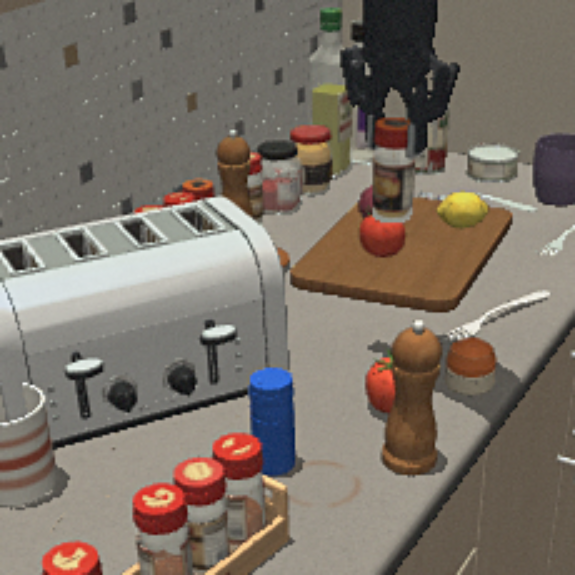

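```bash
python3 -m handwheel '0 -4 -25 0 0 0 38;0 -7 -42 0 0 0 38;0 -7 -42 0 0 0 38;0 -7 -42 0 0 0 38;0 -7 -42 0 0 0 38;0 -7 -42 0 0 0 38;0 -7 -42 0 0 0 38;0 -7 -42 0 0 0 38'; python3 -m handwheel '0 -7 -42 0 0 0 38;0 -7 -42 0 0 0 38;0 -7 -40 0 0 0 38;0 -6 -35 0 0 0 38;0 -3 -20 0 0 0 38;0 -1 -10 0 0 0 38;0 0 0 0 0 0 38;0 0 0 0 0 0 38'; python3 -m handwheel '0 0 0 0 0 0 38;0 0 0 0 0 0 38;0 0 0 0 0 0 38'
python3 - <<'E'
from h import *
x,y=world(.0489,.0003);go(x,y,.205,n)
E
```

```text
clock: 24.2
position: [0.5521, -0.0778, 0.2506]
ee_rot: [-0.537, -0.46, 0.538, -0.459]
ft_force: [1.9, 0.4, -0.0]
grip_width: 0.512
clock: 25.0
position: [0.5517, 0.1106, 0.2512]
ee_rot: [-0.537, -0.459, 0.538, -0.459]
ft_force: [0.8, -1.3, -1.3]
grip_width: 0.509
clock: 25.3
position: [0.5518, 0.1113, 0.2518]
ee_rot: [-0.537, -0.459, 0.538, -0.46]
ft_force: [0.6, 0.1, -0.4]
grip_width: 0.515
t 25.3 pos [0.5518 0.1113 0.2518] g 0.515 F [ 0.6  0.1 -0.4]
shift mm [ 46.8  -2.8 -13.9]
turn [ 0.0004  0.0003 -0.0001] shift after turn [ 46.8  -2.8 -13.9]
```

```bash
python3 -m handwheel '10 -3 -8 0 0 0 38;20 0 -6 0 0 0 38;15 0 0 0 0 0 38;0 0 0 0 0 0 38;0 0 0 0 0 0 38;0 0 0 0 0 0 38;0 0 0 0 0 0 38;0 0 0 0 0 0 38'
python3 - <<'E'
from h import *
x,y=world(.0489,.0003);go(x,y,.205,n);p=tool()[0]['position'];print(row(p))
c=cams.camera('scene');P=cloud(c)
s=axisfit(P,p[0],p[1],p[2]-.06,p[2])
print('held row mid',s[1:],row(s[0][:2]),'tilt along row/x',s[0][2:]@e,s[0][2:]@n)
cv2.imwrite('pics/s18.png',cv2.resize(c['color'][120:330,140:350],None,fx=2.8,fy=2.8))
E
```

```text
clock: 26.1
position: [0.5511, 0.1264, 0.2074]
ee_rot: [0.538, 0.459, -0.537, 0.46]
ft_force: [0.4, -0.3, -1.2]
grip_width: 0.508
t 26.1 pos [0.5511 0.1264 0.2074] g 0.508 F [ 0.4 -0.3 -1.2]
shift mm [2.4 0.3 0.9]
turn [ 0.0013 -0.0001 -0.0009] shift after turn [2.4 0.3 0.9]
(np.float64(0.04243551398788235), np.float64(49.78679502136884))
held row mid (587, np.float64(0.0007)) (np.float64(-2.8801088568015865), np.float64(49.65848339380668)) tilt along row/x -0.001372470646562496 -0.010615852501062941
```

View pics/s18.png

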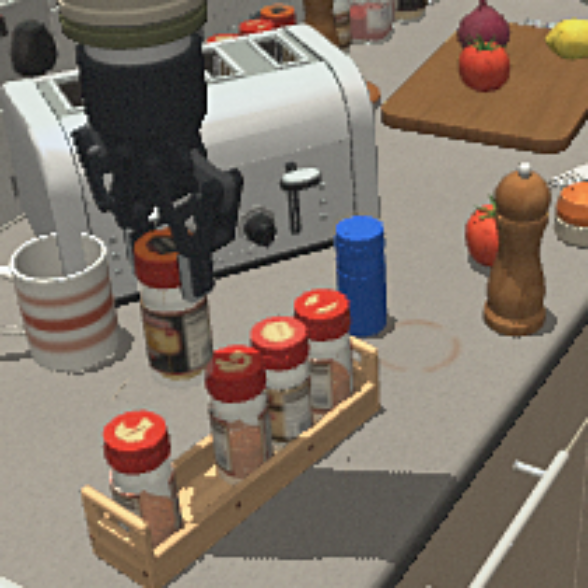

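The orange jar is upright and in line, at +49.2 mm. I'll lower it between r1 and r2.

```bash
python3 -m handwheel '10 0 0.5 0 0 0 38;20 0 0 0 0 0 38;10 0 0 0 0 0 38;0 0 0 0 0 0 38;0 0 0 0 0 0 38;0 0 0 0 0 0 38'
python3 - <<'E'
from h import *
x,y=world(.0489,.0003);go(x,y,.09,n);p=tool()[0]['position'];print(row(p))
c=cams.camera('scene');P=cloud(c)
s=axisfit(P,p[0],p[1],p[2]-.04,p[2])
print('held row mid',s[1:],row(s[0][:2]),'tilt along row/x',s[0][2:]@e,s[0][2:]@n)
cv2.imwrite('pics/s19.png',cv2.resize(c['color'][170:330,140:300],None,fx=3.6,fy=3.6,interpolation=2))
E
```

```text
clock: 26.75
position: [0.5512, 0.1261, 0.1676]
ee_rot: [0.538, 0.46, -0.537, 0.46]
ft_force: [0.7, -0.1, -0.7]
grip_width: 0.51
t 26.75 pos [0.5512 0.1261 0.1676] g 0.51 F [ 0.7 -0.1 -0.7]
shift mm [77.6  0.1  0.7]
turn [ 0.0017 -0.0004 -0.0011] shift after turn [77.6  0.2  0.7]
(np.float64(0.1358608635732722), np.float64(49.561737890263764))
held row mid (364, np.float64(0.0008)) (np.float64(-3.0308726778254758), np.float64(49.33096198951336)) tilt along row/x -0.009825642128799687 -0.010293529849218719
```

View pics/s19.png

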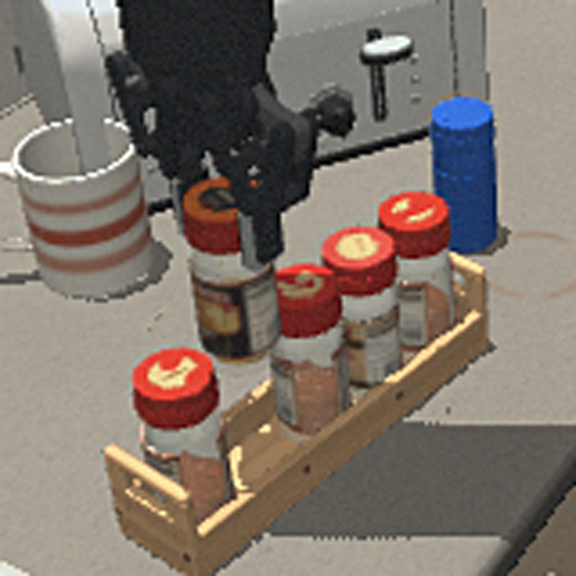

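```bash
python3 -m handwheel '15 0 0.3 0 0 0 38;20 0 0 0 0 0 38;20 0 0 0 0 0 38;15 0 0 0 0 0 38;7 0 0 0 0 0 38;0 0 0 0 0 0 38;0 0 0 0 0 0 38'
python3 - <<'E'
from h import *
x,y=world(.0489,.0003);go(x,y,.0805,n);p=tool()[0]['position'];print(row(p))
c=cams.camera('scene');P=cloud(c)
cv2.imwrite('pics/s20.png',cv2.resize(c['color'][170:330,140:300],None,fx=3.6,fy=3.6,interpolation=2))
E
```

```text
clock: 27.5
position: [0.5511, 0.1259, 0.0904]
ee_rot: [0.537, 0.46, -0.537, 0.46]
ft_force: [-0.8, 0.2, -0.9]
grip_width: 0.516
t 27.5 pos [0.5511 0.1259 0.0904] g 0.516 F [-0.8  0.2 -0.9]
shift mm [9.9 0.2 0.4]
turn [ 0.0017 -0.0004 -0.0007] shift after turn [9.9 0.2 0.4]
(np.float64(0.10727235480517906), np.float64(49.29929094648326))
```

View pics/s20.png

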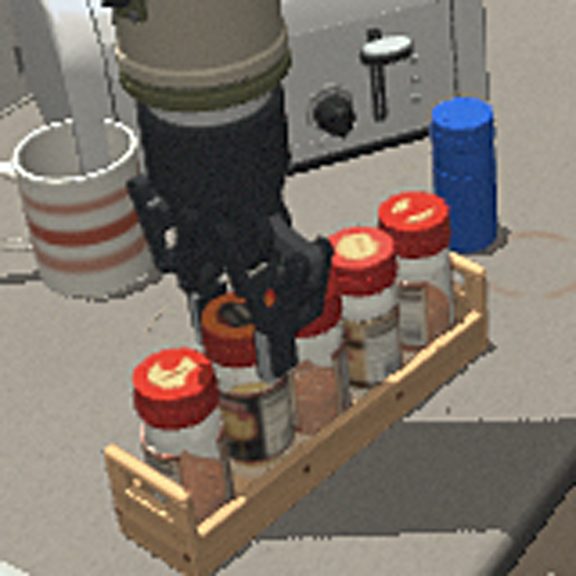

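The jar is inside the row without touching its neighbours. I'll set it on the floor and let go.

```bash
python3 -m handwheel '3 0 0 0 0 0 38;3 0 0 0 0 0 38;2 0 0 0 0 0 38;1 0 0 0 0 0 38;0.5 0 0 0 0 0 38;0 0 0 0 0 0 38;0 0 0 0 0 0 38'; python3 -m handwheel '0 0 0 0 0 0 38;0 0 0 0 0 0 46;0 0 0 0 0 0 50;0 0 0 0 0 0 60;0 0 0 0 0 0 70;0 0 0 0 0 0 70;-20 0 0 0 0 0 70;-30 0 0 0 0 0 70';python3 -m handwheel '-30 0 0 0 0 0 70;-40 0 0 0 0 0 70;-40 0 15 0 0 0 70;0 0 45 0 0 0 70;0 0 45 0 0 0 70;0 0 45 0 0 0 70;0 0 45 0 0 0 70;0 0 45 0 0 0 70';python3 -m handwheel '0 0 45 0 0 0 70;0 0 45 0 0 0 70;0 0 0 0 0 0 70;0 0 0 0 0 0 70'
python3 - <<'E'
from h import *
c=cams.camera('top');P=cloud(c)
for k in(97.4,48.9,-.2,-48.4,-97.6):
    x,y=world(k/1000);m=(np.hypot(P[...,0]-x,P[...,1]-y)<.024)&(P[...,2]>.104)&(P[...,2]<.125);q=P[m]
    (x,y),r=cv2.minEnclosingCircle(q[:,:2].astype(np.float32));print(k,len(q),np.round(row((x,y)),1),round(r,4),q[:,2].mean().round(4))
q=P[170:230,130:260].reshape(-1,3)
s=q[(q[:,2]>.052)&(q[:,2]<.072)];print('tray',cv2.minAreaRect((s[:,:2]*1000).astype(np.float32)))
cv2.imwrite('pics/t21.png',cv2.resize(c['color'][140:260,120:420],None,fx=2.6,fy=2.6,interpolation=2))
c=cams.camera('scene');P=cloud(c)
for k in(97.4,48.9,-.2,-48.4,-97.6):
    x,y=world(k/1000,-.002);s=axisfit(P,x,y,.07 if k>90 else .045,.09);print(k,s[1:],row(s[0][:2]),'tilt',s[0][2:]@e,s[0][2:]@n)
cv2.imwrite('pics/s21.png',cv2.resize(c['color'][180:330,150:300],None,fx=4,fy=4,interpolation=2))
E
```

```text
clock: 28.25
position: [0.5508, 0.1256, 0.0804]
ee_rot: [0.537, 0.46, -0.537, 0.46]
ft_force: [0.4, -0.0, -0.5]
grip_width: 0.511
clock: 29.05
position: [0.5495, 0.1253, 0.1294]
ee_rot: [-0.536, -0.46, 0.538, -0.459]
ft_force: [-1.0, 0.0, 0.6]
grip_width: 0.818
clock: 29.85
position: [0.5131, -0.1132, 0.2406]
ee_rot: [0.537, 0.46, -0.537, 0.46]
ft_force: [1.5, -0.1, 0.2]
grip_width: 0.818
clock: 30.25
position: [0.4994, -0.2013, 0.2402]
ee_rot: [0.538, 0.459, -0.538, 0.459]
ft_force: [-0.5, 1.2, 0.5]
grip_width: 0.818
97.4 310 [ 1.3 97.4] 0.0224 0.1129
48.9 303 [ 0.  47.9] 0.0223 0.1128
-0.2 310 [0.2 0.1] 0.0226 0.1128
-48.4 298 [ -0.  -49.4] 0.022 0.1132
-97.6 301 [ -0.9 -97.7] 0.022 0.1132
tray ((543.37255859375, 77.19730377197266), (260.5643005371094, 64.94918060302734), 81.09160614013672)
97.4 (230, np.float64(0.0011)) (np.float64(-1.242501835334961), np.float64(96.99312444286547)) tilt -0.08656442702997015 0.08139686709556439
48.9 (402, np.float64(0.0011)) (np.float64(-2.838518837208848), np.float64(46.83036206149606)) tilt -0.00869751284734491 0.04622210802495133
-0.2 (349, np.float64(0.0014)) (np.float64(-2.9424938861907872), np.float64(-1.8819483865743272)) tilt -0.03782092406720514 0.012451012115595371
-48.4 (318, np.float64(0.0013)) (np.float64(-3.124450221909338), np.float64(-50.100377351980214)) tilt -0.011666000495781214 0.03383348093874517
-97.6 (266, np.float64(0.0009)) (np.float64(-3.43117661640619), np.float64(-97.5285959451228)) tilt -0.0073978247350698165 0.023035672101963712
```

View pics/t21.png

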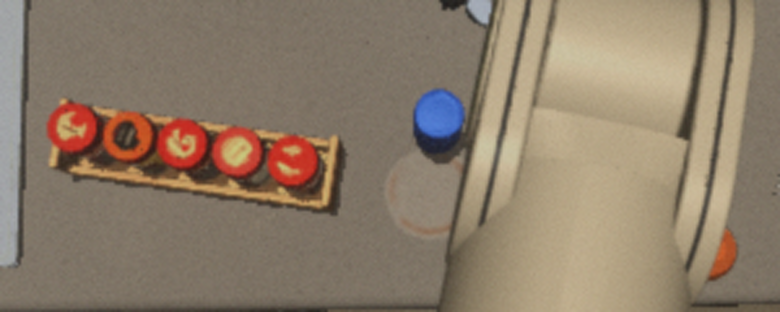

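View pics/s21.png

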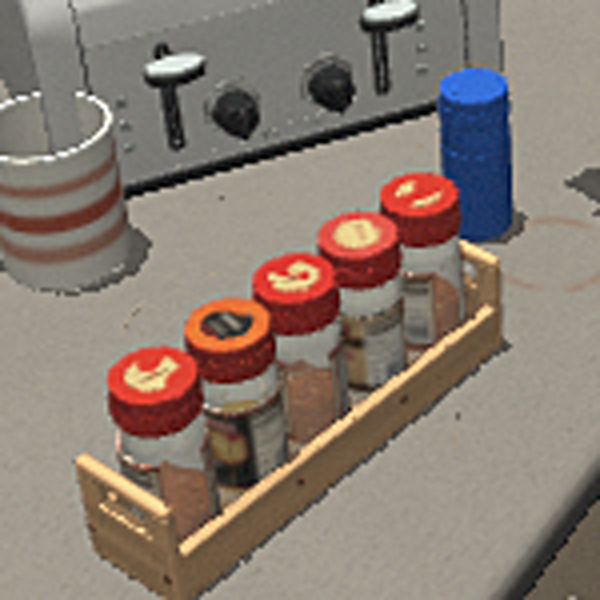

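All five are in line. The side-view fit for r1 is disturbed by the end board, so I'll check each tilt from the slope of the cap top instead. I'll also move the arm back and check the bystanders.

```bash
python3 -m handwheel '-10 0 40 0 0 0 70;-10 0 45 0 0 0 70;-10 0 45 0 0 0 70;0 0 45 0 0 0 70;0 0 45 0 0 0 70;0 0 40 0 0 0 70;0 0 0 0 0 0 70;0 0 0 0 0 0 70'
python3 - <<'E'
from h import *
Ps=[cloud(cams.camera('top')) for _ in range(4)]
for k in(97.4,47.9,0,-49.2,-97.6):
    x,y=world(k/1000,.0003);q=np.concatenate([P[(np.hypot(P[...,0]-x,P[...,1]-y)<.019)&(P[...,2]>.1)] for P in Ps])
    A=np.c_[q[:,:2]-[x,y],np.ones(len(q))];s=np.linalg.lstsq(A,q[:,2],rcond=None)[0];print(k,'slope row %.3f x %.3f z %.4f'%(s[:2]@e,s[:2]@n,s[2]))
P=Ps[-1]
for k,b in dict(mill=(305,222,338,254),tom=(338,196,372,230),egg=(376,222,408,250)).items():
    q=P[b[1]:b[3],b[0]:b[2]].reshape(-1,3);q=q[q[:,2]>.03];print(k,len(q),q.min(0).round(3) if len(q) else'',q.max(0).round(3)if len(q) else'')
c=cams.camera('top');cv2.imwrite('pics/t22.png',c['color'])
E
```

```text
clock: 31.15
position: [0.4603, -0.4566, 0.2699]
ee_rot: [0.537, 0.46, -0.537, 0.46]
ft_force: [1.2, 0.9, 0.8]
grip_width: 0.82
97.4 slope row -0.003 x -0.001 z 0.1135
47.9 slope row -0.003 x 0.001 z 0.1134
0 slope row 0.020 x 0.013 z 0.1135
-49.2 slope row -0.001 x 0.013 z 0.1136
-97.6 slope row -0.002 x 0.001 z 0.1137
mill 502 [ 0.419 -0.244  0.033] [ 0.471 -0.194  0.167]
tom 557 [ 0.475 -0.338  0.031] [ 0.536 -0.276  0.073]
egg 440 [ 0.421 -0.422  0.031] [ 0.477 -0.368  0.059]
```

View pics/t22.png

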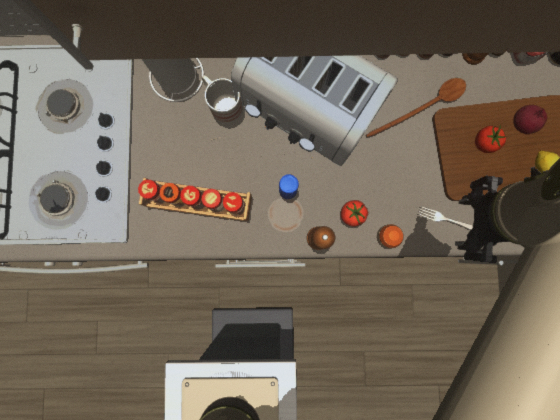

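The picture shows five caps in the tray row, from (148,190) to (233,203). The mill at (321,237), tomato at (355,213) and egg timer at (391,236) are where they were, and the gripper is clear. I'm handing in.

```bash
python3 -c "
from workcell import hand_in
print(hand_in())"
```

```text
the job is handed in; nothing more can be done
None
```

All five spice jars now stand upright in the tray's row, and I handed the job in at about 31.5 s (limit 67 s). I slid the two outer racked jars to the ends of the tray, holding each by its cap and raising it about 5 mm. Then I set the red jar and the orange jar into the two gaps that opened.

Last checks, from the top camera:
- **Jar positions:** they stand at about +97, +48, 0, -49 and -98 mm along the row, and within about 1.5 mm of its centre line.
- **Jar heights and tilt:** cap tops are level at 0.1135 m, which puts the feet on the tray floor. The slope of the cap tops is at most 0.025 rad.
- **Tray and bystanders:** the tray, mill, egg timer and tomato are within about 1–2 mm of where they started.
- **Gripper:** it was open and well clear of everything.

One check disagreed. The side-camera fit gave a tilt of up to about 0.12 rad for the jar at the far end (+97 mm). I put this down to the end board appearing in that fit, because the cap-top slope showed that jar upright within 0.005 rad. Contact forces between the jars and on the tray are not measured directly. The wrist force never read above about 7 N, and the pictures showed no contact.

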